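# Pack away the electronics kit

## Task

Pack the electronics kit away: put the loose battery box into the empty pocket that fits it in the case's tray, and press both it and the controller, which is standing proud in its own pocket, down until they are fully home and flush with the tray. Do this with the lid open; only then swing the clear lid fully shut and fold the latch on its front edge down flat against the front of the case. Leave the other things on the bench where they are.

Things in the scene. Friction and masses are not known exactly. Their poses are not given: they have to be found in the camera images.
- case: Kit case, dark plastic, fixed to the bench: 170 (x) by 264 (y) by 50 mm to its rim. Origin: centre of its underside, on the bench. x points from the front (latch side, facing the robot) to the back (hinge side), y to the left, z up. A grey tray fills it; a thing laid in one of its two large pockets rests on sprung tongues, proud, until pressed home. A proud thing props the lid open.
- tray_top (a point): Middle of the tray's flat top (case's x 0, y 0, z +47 mm; 3 mm below the rim). Two large pockets lie side by side in its front half, a smaller empty one (36 by 44 mm, at x +52, y -88 mm) at the back is for something else, next to flat modules level with the tray. Finger scoops 36 mm wide (y), 12 mm deep, open from the middle of the large pockets' front and back walls, 15 to 20 mm long.
- pocket_batt (a point): Middle of the floor of the battery box's pocket (case's x -30, y -70, z +25 mm), axes as the case. Pocket 51 (x) by 71 (y) by 22 mm deep. Sloping tongues 24 mm wide stand out of the middle of its +y and -y walls: the box set in rests on them, level, bottom about 12 mm above this point, top 10 mm proud of the tray; a straight push of about 10 N on its middle snaps it to the floor, where it stays.
- pocket_ctrl (a point): Middle of the floor of the controller's pocket (case's x -30, y +62, z +25 mm), axes as the case. Pocket 67 (x) by 99 (y) by 22 mm deep, with the same tongues in its +y and -y walls: a straight push of about 10 N on the middle of the controller snaps it to the floor, where it stays.
- battery_mid (a point): Centre (half-way up) of the battery box: loose black box 48 (x) by 68 (y) by 22 mm (z), a small slide switch on top, about 0.11 kg; its lowest 4 mm taper in by 3 mm all round. Lies flat on the bench left or right of the case. Either way round fits the pocket. Home, this point is 11 mm above the pocket's floor.
- controller_mid (a point): Centre (half-way up) of the controller: cream block 64 (x) by 96 (y) by 22 mm (z), small dark screen, three buttons and socket rows on its flat top, about 0.17 kg. Starts in its pocket, resting on the tongues about 10 mm proud. Home, this point is 11 mm above the pocket's floor.
- lid (a joint): Lid angle, rad: 0 shut, 1.57 upright, starts 1.65 to 1.8 (leaning back, away from the robot). Hinge line along the case's y at x +82.5, z +50 mm. Clear plate in a dark frame, 170 mm from hinge to front edge, 264 mm wide, 5 mm thick (6 mm frame); underside level with the hinge line when shut. Stiff hinge (0.3 N m): it stays where it is left, so bring it all the way.
- lid_edge (a point): Middle of the lid's front edge, on its outer (upper when shut) face: the top edge while the lid stands open.
- latch (a joint): Latch angle, rad: 0 folded down flat against the case's front (lid shut), 1.57 sticking out in line with the lid; starts 1.4 to 1.75, stays where it is left (0.03 N m). Hinge along y in the middle of the lid's front edge: case's x -88, z +52 mm when the lid is shut.
- latch_tip (a point): Middle of the free edge of the latch, a black plastic flap 50 mm wide, 34 mm long from its hinge and 4 mm thick.
- spool: Bystander: grey spool, 60 mm diameter, 40 mm high, standing on the side of the case where the battery box is not. Origin under its centre.
- board: Bystander: bare circuit board 54 by 69 by 12 mm near the robot, left. Origin under its centre.
- screwdriver: Bystander: screwdriver 180 mm long, black handle 26 mm thick, near the robot, right. Origin under its middle.
- meter: Bystander: hand multimeter 72 by 140 by 32 mm, far left. Origin under its centre.
- servo: Bystander: small black servo motor 20 by 54 by 42 mm, far right. Origin under its centre.
- jar: Bystander: small clear jar, 48 mm diameter, 55 mm high, far right. Origin under its centre.
Mind the look-alikes: they are no part of the job. What is shaped like the part that bears battery_mid but red or yellow is not meant.

How it is judged (in metres and radians):
On the way, in this order (a step that is already met when the one before it is completed fails the run):
1. with the lid still open, the battery box and the controller are both pressed home, flush with the tray (value of joint lid above 1 rad and z of battery_mid in the frame of pocket_batt below 0.013 m and horizontal distance between battery_mid and pocket_batt below 0.005 m and angle between each of battery_mid, controller_mid's own z axis and vertical below 0.05 rad and z of controller_mid in the frame of pocket_ctrl below 0.013 m and horizontal distance between controller_mid and pocket_ctrl below 0.005 m), for 0.2 s.
2. the lid is swung fully shut (value of joint lid below 0.04 rad), for 0.2 s.
At the end, for the whole second after the job is handed in: The battery box and the controller are home in their pockets, their tops no more than 2 mm above the tray and level within 3 degrees, the lid is shut to within 0.04 rad (7 mm at its front edge) and the latch is folded down to within 0.2 rad (7 mm at its tip) of the case's front (z of battery_mid in the frame of pocket_batt below 0.013 m and horizontal distance between battery_mid and pocket_batt below 0.005 m and angle between each of battery_mid, controller_mid's own z axis and vertical below 0.05 rad and z of controller_mid in the frame of pocket_ctrl below 0.013 m and horizontal distance between controller_mid and pocket_ctrl below 0.005 m and value of joint lid below 0.04 rad and value of joint latch below 0.2 rad); the robot touches nothing.
It fails at once if a bystander (spool, board, screwdriver, meter, servo or jar) is moved more than 30 mm (distance of any of spool, board, screwdriver, meter, servo, jar from where it was at the start of the episode above 0.03 m).
It also fails if it takes over 67 s, if anything falls off the work surface, if the arm or the gripper's body presses on something with over 40 N, if the wrist force passes 120 N, or if a joint passes its speed limit or range.

## Robot

A 6-joint arm with a two-finger parallel gripper is mounted at the origin on the work surface. World frame = base frame: x ahead of the robot, y to its left, z up, the work surface at z = 0. Lengths are in m, angles in degrees, forces in N, time in s.
With the tool pointing down it reaches from about 0.4 to 0.925 m from the base axis. Payload 12.5 kg.
Tool frame: the origin (TCP) lies at the very end of the fingers, on their centre line; the grasp point (between the pads) lies 19 mm behind it (ctrl.grasp_offset is the distance from the TCP to the grasp point, in m); z points along the fingers, y is the direction in which the jaws open and shut (so a half turn about z gives the same grasp; the last joint's range is limited). The gripper opens to 95 mm and grips with 3 to 60 N. Pads are 20 mm wide; open, the fingers measure 119 mm over their backs; the gripper's body (75 mm by 180 mm) begins 59 mm behind the grasp point.
Start: joints at [58.637, 28.126, 89.318, -0, 62.55, -6.05], TCP at [0.267, 0.565, 0.215] pointing down, gripper open.
Joint ranges: [-177.58, 177.58], [-47.91, 125.51], [2.72, 160], [-65.01, 245.01], [3.68, 167.84], [-153.87, 153.87]. Speed limits (degrees/s): [127.2, 127.2, 159.86, 180, 180, 180].

## Interface

Orientations are given as a 3x3 rotation matrix whose columns are the frame's x, y, z axes.
In Python, from workcell import ctrl gives the robot as it stands. The module is installed in compiled form; this text tells all that it offers.
- The arm moves only by the tool apply_moves, never from a script. Its argument "rows" is a list of rows, each a list of 3 entries, a list of its own where there are three numbers: the opening, from 0 (shut) to 1 (fully open), then the shift along the tool's x, y, z in cm, then the turn about the tool's z in degrees. A call has exactly 8 rows; each row shifts and turns the commanded pose from where the row before left it, along the tool's axes as they then stand; what a row does not reach is not made up. A row lasts 1/12 s, in which the tool goes at most 41.7 mm and 7.16 degrees, less where a joint would pass 70% of its speed; a pose out of reach is approached as far as the arm can. A call with a gripper value outside its range is refused whole. The fingers move at their own pace and stop on an object; "newtons" is the grip in N (left out, the last holds). Time passes only in rows, so rows that do not move let the fingers close, or fill a call up. It gives the time, the measured TCP pose, the force and the opening at its end, in the units of the state.
- ctrl.get_state(): the state, without advancing time (a new reading comes with each control period).
- ctrl.grab_frame(name): name is "scene" or "side" or "wrist"; returns a dict with "image" (384x512x3 uint8, red, green, blue), "vfov" (degrees; the focal length in pixels is half the picture's height over the tangent of half this angle, whatever the lens; pixels are square), "cx", "cy" (the principal point, pixels), "dist_coeffs" ([k1, k2, p1, p2, k3] as OpenCV has them; the pictures are not rectified), "rvec" (rotation vector, rad) and "tvec" (3), from world to camera coordinates, as OpenCV has them. Camera axes: x right, y down, z forward; pixel columns grow to the right and rows downward; lengths in m; the calibration is good to about 2 mm. A picture is of the moment at which its call begins. There is no depth.
- ctrl.hand_in(): hands the job in, once; it reports no verdict.
The state is a dict: "clock": time; "joints": joint angles; "joint_velocities": joint speeds; "joint_efforts": joint torques, N m; "tcp_pos": TCP position; "eef_rot": TCP orientation; "contact_force": force on the tool from outside, world axes, zero at the start; "moment": the same for the moment, N m; "opening": finger opening in m.
Only numpy, scipy, OpenCV 4.12 (cv2) and the standard library are available. Lean on these libraries where they do the work, as an engineer would, in place of code of your own. Each camera call takes 0.05 s, during which the arm holds its last target.

## Working session

There is one attempt and no reset: what is moved stays moved. The work goes in short steps, Python scripts to look and compute and a tool call to move; the robot and the scene stay as the last step left them, time stands still between calls to the robot, and variables do not carry over. Pictures are saved under pics/ and viewed, and the job is handed in when it is done.

Besides the shell and the picture viewer there is one more tool, called as name([rows], argument=value, ...), one row to a line, values as JSON. apply_moves: Moves the arm, as the interface text tells. Its arguments: {"type":"object","properties":{"rows":{"type":"array"},"newtons":{"type":"number"}},"required":["rows"]}

```bash
mkdir -p pics; cat > h.py <<'E'
import numpy as np, cv2, pickle
from workcell import ctrl
def grab(name, tag):
    f=ctrl.grab_frame(name); pickle.dump(f,open(f'pics/{tag}.pkl','wb'))
    cv2.imwrite(f'pics/{tag}.png', f['image'][:,:,::-1]); return f
def load(tag): return pickle.load(open(f'pics/{tag}.pkl','rb'))
def K(f):
    h,w=f['image'].shape[:2]; fl=h/2/np.tan(np.radians(f['vfov'])/2)
    return np.array([[fl,0,f['cx']],[0,fl,f['cy']],[0,0,1]])
def ray(f,uv):
    n=cv2.undistortPoints(np.array(uv,float).reshape(-1,1,2),K(f),np.array(f['dist_coeffs'],float)).reshape(-1,2)
    R=cv2.Rodrigues(np.array(f['rvec'],float))[0]; t=np.array(f['tvec'],float).ravel()
    d=(np.c_[n,np.ones(len(n))])@R; return -R.T@t, d
def onz(f,uv,z):
    o,d=ray(f,uv); return o+d*((z-o[2])/d[:,2])[:,None]
def proj(f,P):
    return cv2.projectPoints(np.array(P,float).reshape(-1,1,3),np.array(f['rvec'],float),np.array(f['tvec'],float),K(f),np.array(f['dist_coeffs'],float))[0].reshape(-1,2)
def tri(f1,p1,f2,p2):
    o1,d1=ray(f1,[p1]);o2,d2=ray(f2,[p2]);d1=d1[0]/np.linalg.norm(d1);d2=d2[0]/np.linalg.norm(d2)
    A=np.c_[d1,-d2];s=np.linalg.lstsq(A,o2-o1,rcond=None)[0];a=o1+d1*s[0];b=o2+d2*s[1];return (a+b)/2,np.linalg.norm(a-b)
def st():
    s=ctrl.get_state(); print({k:np.round(s[k],4).tolist() for k in ['clock','joints','tcp_pos','eef_rot','contact_force','opening']})
E
python3 - <<'E'
from h import *
for n in ['scene','side','wrist']: 
    f=grab(n,n+'0'); o,d=ray(f,[[256,192]]); print(n,f['vfov'],o,d)
st(); print(ctrl.grasp_offset)
E
```

```text
scene 49.40469750083795 [1.20420416 0.36382383 0.84003299] [[-0.65460542 -0.30389959 -0.6924781 ]]
side 51.95330745084706 [ 0.32525227 -0.93436071  0.70961777] [[ 0.15178003  0.80645523 -0.57166846]]
wrist 63.700339195812326 [0.20786823 0.591654   0.38573901] [[ 0.22306398 -0.10211246 -0.9695125 ]]
{'clock': 0.15, 'joints': [58.6367, 28.1558, 89.3425, -0.0004, 62.5506, -6.0497], 'tcp_pos': [0.2671, 0.5648, 0.2142], 'eef_rot': [[-0.904, 0.4276, -0.0004], [0.4276, 0.904, -0.0007], [0.0001, -0.0008, -1.0]], 'contact_force': [0.1362, 0.2724, -1.1102], 'opening': 0.095}
0.0188
```

View pics/scene0.png

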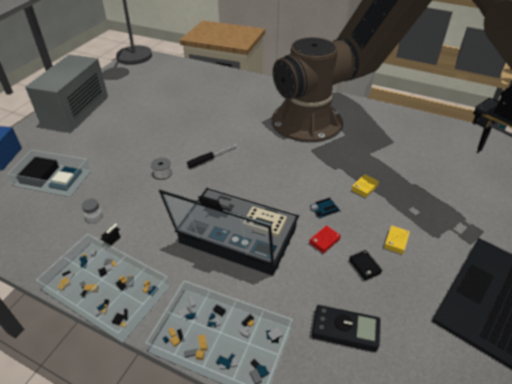

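View pics/side0.png

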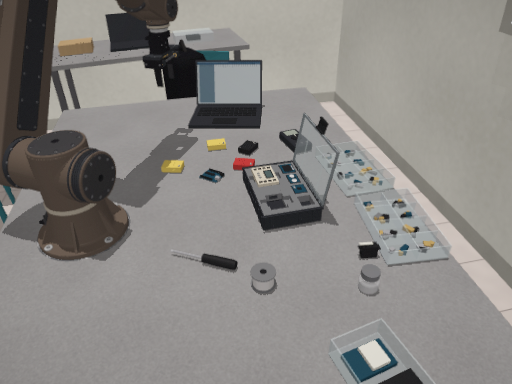

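View pics/wrist0.png

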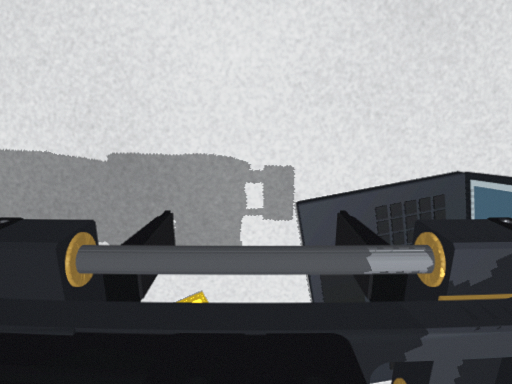

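Candidates for the battery box, by scene pixel:
- Black box at (365,264), the same thing as side (248,147).
- Red look-alike at (325,238).
- Yellow look-alikes at (365,186) and (397,239).
- Black servo at (110,233).
- Black thing in the far tray at (38,170).

I choose the black one at (365,264). Next I check it in a close crop.

```bash
python3 - <<'E'
from h import *
a=load('scene0')['image'][240:290,335:400]; b=load('side0')['image'][130:165,220:275]
c=load('scene0')['image'][170:280,150:310];d=load('side0')['image'][110:230,225:345]
def up(x,w,h): return cv2.resize(x,(w,h),interpolation=cv2.INTER_CUBIC)
t=np.hstack([up(a,400,300),up(b,400,300)]);u=np.hstack([up(c,400,290),up(d,400,290)])
cv2.imwrite('pics/crop0.png',np.vstack([t,u])[:,:,::-1])
E
```

```text
(no output)
```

View pics/crop0.png

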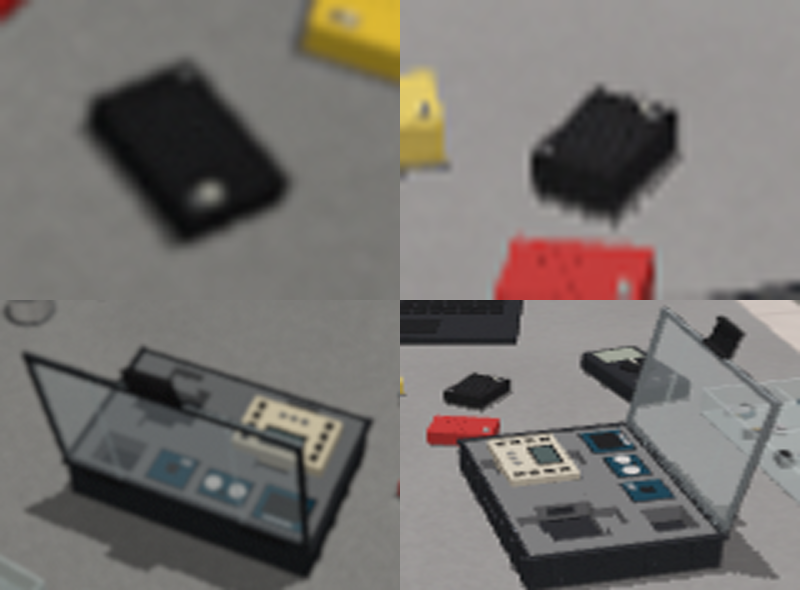

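The crop confirms it: a black box with a light slide switch, scene about (365,264), side about (248,147). Now a first case and battery measurement.

```bash
python3 - <<'E'
from h import *
f=load('scene0');g=load('side0')
print('side rim FL FR BR',onz(g,[[242.4,167.9],[261.9,217.6],[323.1,208]],.05).round(4).tolist())
print('scene rim FR FL BL',onz(f,[[206,188.2],[298.8,215.5],[273.2,272.4]],.05).round(4).tolist())
# battery: dark mask
for F,(x0,y0,x1,y1),n in [(f,(335,240,400,290),'scene'),(g,(220,130,275,153),'side')]:
    im=F['image'][y0:y1,x0:x1]; m=(im.max(2)<60).astype(np.uint8)
    cs,_=cv2.findContours(m,0,2); c=max(cs,key=cv2.contourArea).reshape(-1,2)+[x0,y0]
    w=onz(F,c,.022)[:,:2]
    print(n,cv2.minAreaRect((w*1000).astype(np.float32)),len(c), c.min(0),c.max(0))
    w=onz(F,c,.011)[:,:2]
    print(n,cv2.minAreaRect((w*1000).astype(np.float32)))
E
```

```text
side rim FL FR BR [[0.4845, 0.1389, 0.05], [0.4921, -0.1248, 0.05], [0.6655, -0.1209, 0.05]]
scene rim FR FL BL [[0.5026, -0.1144, 0.05], [0.4896, 0.1541, 0.05], [0.6804, 0.1647, 0.05]]
scene ((548.4588012695312, 346.5504455566406), (72.78750610351562, 56.65864181518555), 50.56645965576172) 46 [349 251] [381 279]
scene ((539.6409912109375, 346.3181457519531), (73.76634216308594, 57.42055130004883), 50.566471099853516)
side ((534.817626953125, 323.1631774902344), (90.18525695800781, 60.461917877197266), 49.95320510864258) 21 [238 141] [257 152]
side ((538.1701049804688, 343.28009033203125), (91.62796783447266, 61.4292106628418), 49.953208923339844)
```

```bash
cat >> h.py <<'E'
def tool(dw):  # world displacement (m) -> tool cm
    s=ctrl.get_state(); return (np.array(s['eef_rot']).T@np.array(dw)*100).round(2)
def goto(x,y,z):
    s=ctrl.get_state(); return tool(np.array([x,y,z])-s['tcp_pos'])
E
python3 - <<'E'
from h import *
f=load('wrist0'); s=ctrl.get_state(); R=np.array(s['eef_rot']);p=np.array(s['tcp_pos'])
for q in [(0,0,0),(-.1,0,.2),(0,0,.2),(.1,0,.2),(0,.05,.2),(.15,0,.2)]: print(q,proj(f,[p+R@np.array(q)]).round(0))
print(goto(.54,.34,.214))
E
```

```text
(0, 0, 0) [[257. 228.]]
(-0.1, 0, 0.2) [[256. 245.]]
(0, 0, 0.2) [[256. 169.]]
(0.1, 0, 0.2) [[256.  83.]]
(0, 0.05, 0.2) [[297. 169.]]
(0.15, 0, 0.2) [[256.  37.]]
[-3.428e+01 -8.660e+00  2.000e-02]
```

apply_moves([
  [1,[-3.4,-0.9,0],0],
  [1,[-3.4,-0.9,0],0],
  [1,[-3.4,-0.9,0],0],
  [1,[-3.4,-0.9,0],0],
  [1,[-3.4,-0.9,0],0],
  [1,[-3.4,-0.9,0],0],
  [1,[-3.4,-0.8,0],0],
  [1,[-3.4,-0.8,0],0],
])

```text
clock: 0.82
tcp_pos: [0.4843, 0.3841, 0.2145]
eef_rot: [[-0.904, 0.428, -0.0], [0.428, 0.904, -0.0], [0.0, -0.0, -1.0]]
contact_force: [1.1, 0.6, -0.2]
opening: 0.0953
```

apply_moves([
  [1,[-3.4,-0.8,0],0],
  [1,[-3.4,-0.8,0],0],
  [1,[0,0,0],7],
  [1,[0,0,0],7],
  [1,[0,0,0],7],
  [1,[0,0,0],7],
  [1,[0,0,0],7],
  [1,[0,0,0],7],
])

```text
clock: 1.48
tcp_pos: [0.5377, 0.3418, 0.2144]
eef_rot: [[-0.38, 0.925, -0.0], [0.925, 0.38, -0.0], [0.0, -0.0, -1.0]]
contact_force: [0.5, 0.1, -0.2]
opening: 0.0948
```

apply_moves([
  [1,[0,0,0],7],
  [1,[0,0,0],7],
  [1,[0,0,0],7],
  [1,[0,0,0],7],
  [1,[0,0,0],7],
  [1,[0,0,0],7],
  [1,[0,0,0],7],
  [1,[0,0,0],7],
])

```text
clock: 2.15
tcp_pos: [0.5377, 0.3419, 0.2144]
eef_rot: [[0.554, 0.832, -0.0], [0.832, -0.554, -0.0], [-0.0, -0.0, -1.0]]
contact_force: [0.2, -0.3, -0.9]
opening: 0.0952
```

```bash
python3 - <<'E'
from h import *
grab('wrist','w1'); st()
E
```

```text
{'clock': 2.2, 'joints': [26.5078, 29.1546, 87.4974, 0.0023, 63.3687, 60.6854], 'tcp_pos': [0.5377, 0.3418, 0.2144], 'eef_rot': [[0.5618, 0.8273, -0.0003], [0.8273, -0.5618, -0.0001], [-0.0003, -0.0002, -1.0]], 'contact_force': [-0.4115, -0.3183, -0.5068], 'opening': 0.0954}
```

View pics/w1.png

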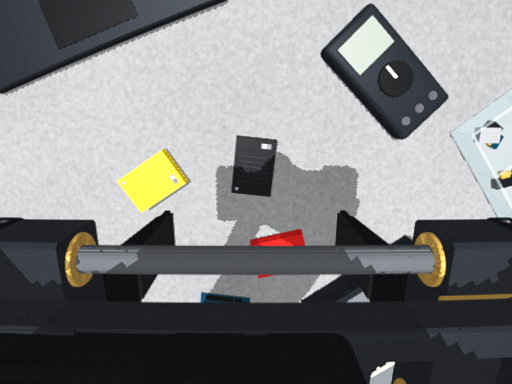

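The wrist view shows the black box upright at about (254,166) with the switch at (266,147). The red box is below it and the yellow one is to its left.

```bash
python3 - <<'E'
from h import *
f=load('w1'); im=f['image'][125:205,220:290]
print(im[40,30],im[60,5], im[60,20],im[5,5])
m=(im.max(2)<75).astype(np.uint8); cs,_=cv2.findContours(m,0,2); c=max(cs,key=cv2.contourArea).reshape(-1,2)+[220,125]
print(c.min(0),c.max(0))
w=onz(f,c,.022)[:,:2]*1000; print(cv2.minAreaRect(w.astype(np.float32)))
w=onz(f,[[238,136],[277,139],[271.5,196.5],[232,193]],.022)*1000; print(w.round(1), w.mean(0), [np.linalg.norm(w[i]-w[i-1]).round(1) for i in range(4)], np.degrees(np.arctan2(*(w[0]-w[3])[1::-1])),np.degrees(np.arctan2(*(w[1]-w[2])[1::-1])),np.degrees(np.arctan2(*(w[1]-w[0])[1::-1])))
s=ctrl.get_state();R=np.array(s['eef_rot']);print('jaw',np.degrees(np.arctan2(R[1,1],R[0,1])))
E
```

```text
[60 61 63] [129 129 132] [27 27 30] [206 207 209]
[232 136] [276 196]
((538.5584716796875, 345.252685546875), (68.48094177246094, 47.48754119873047), 50.359867095947266)
[[543.7 385.3  22. ]
 [579.6 357.1  22. ]
 [536.5 302.4  22. ]
 [498.9 332.7  22. ]] [539.64934126 344.36535725  22.        ] [np.float64(69.1), np.float64(45.6), np.float64(69.7), np.float64(48.3)] 49.5625556725656 51.75873237745538 -38.01397001741721
jaw -34.178617182040774
```

apply_moves([
  [1,[0,0,0],5.4],
  [1,[0.33,-0.13,2],0],
  [1,[0,0,3],0],
  [1,[0,0,3],0],
  [1,[0,0,3],0],
  [1,[0,0,3],0],
  [1,[0,0,2.5],0],
  [1,[0,0,1.5],0],
])

```text
clock: 2.87
tcp_pos: [0.5378, 0.3447, 0.0316]
eef_rot: [[0.623, 0.782, -0.003], [0.782, -0.623, -0.002], [-0.003, -0.001, -1.0]]
contact_force: [0.5, -0.2, -0.3]
opening: 0.0953
```

```bash
python3 - <<'E'
from h import *
grab('wrist','w2'); st(); print(goto(.5386,.3453,.008))
s=ctrl.get_state();R=np.array(s['eef_rot']);print('jaw',np.degrees(np.arctan2(R[1,1],R[0,1])))
E
```

```text
{'clock': 2.9167, 'joints': [26.7354, 41.7867, 95.8395, 0.0041, 42.7274, 65.2731], 'tcp_pos': [0.537, 0.3443, 0.0297], 'eef_rot': [[0.6231, 0.7822, -0.0055], [0.7822, -0.6231, -0.0027], [-0.0056, -0.0026, -1.0]], 'contact_force': [-0.847, -1.3119, -2.5937], 'opening': 0.095}
[0.19 0.07 2.17]
jaw -38.54102632583029
```

View pics/w2.png

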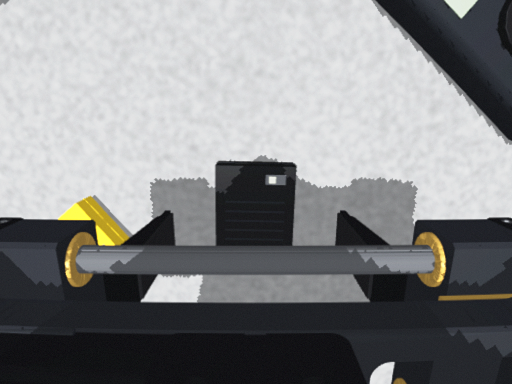

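Jaws straddle the box, which shows at about (256,205) centred between the fingers. Going down.

apply_moves([
  [1,[0,0,0],1],
  [1,[0,0,0],0],
  [1,[0,0,0.8],0],
  [1,[0,0,0.8],0],
  [1,[0,0,0.4],0],
  [1,[0,0,0],0],
  [1,[0,0,0],0],
  [1,[0,0,0],0],
])

```text
clock: 3.58
tcp_pos: [0.539, 0.3454, 0.0149]
eef_rot: [[0.639, 0.769, 0.0], [0.769, -0.639, 0.0], [0.0, 0.0, -1.0]]
contact_force: [0.2, 0.5, 0.5]
opening: 0.0953
```

```bash
python3 - <<'E'
from h import *
st(); print(goto(.5386,.3453,.008))
E
```

```text
{'clock': 3.5833, 'joints': [26.7411, 43.0153, 96.1189, 0.0021, 40.8449, 66.4443], 'tcp_pos': [0.539, 0.3454, 0.0149], 'eef_rot': [[0.6388, 0.7693, 0.0003], [0.7693, -0.6388, 0.0002], [0.0003, 0.0001, -1.0]], 'contact_force': [0.2481, 0.5203, 0.5441], 'opening': 0.0953}
[-0.03 -0.03  0.69]
```

apply_moves([
  [1,[0,0,0.6],0],
  [1,[0,0,0],0],
  [0,[0,0,0],0],
  [0,[0,0,0],0],
  [0,[0,0,0],0],
  [0,[0,0,0],0],
  [0,[0,0,0],0],
  [0,[0,0,0],0],
], newtons=25)

```text
clock: 4.25
tcp_pos: [0.5389, 0.3453, 0.0087]
eef_rot: [[0.639, 0.769, 0.0], [0.769, -0.639, 0.0], [0.0, 0.0, -1.0]]
contact_force: [-0.4, -0.0, 0.9]
opening: 0.0603
```

```bash
python3 - <<'E'
from h import *
st()
E
```

```text
{'clock': 4.25, 'joints': [26.741, 43.5177, 96.2566, 0.002, 40.2155, 66.4485], 'tcp_pos': [0.5389, 0.3453, 0.0087], 'eef_rot': [[0.6389, 0.7693, 0.0001], [0.7693, -0.6389, 0.0001], [0.0002, 0.0, -1.0]], 'contact_force': [-0.3793, -0.0259, 0.8789], 'opening': 0.0603}
```

apply_moves([
  [0,[0,0,0],0],
  [0,[0,0,0],0],
  [0,[0,0,0],0],
  [0,[0,0,-1],0],
  [0,[0,0,-3],0],
  [0,[0,0,-3],0],
  [0,[0,0,-3.5],0],
  [0,[0,0,-3.5],0],
])

```text
clock: 4.92
tcp_pos: [0.5384, 0.3451, 0.1506]
eef_rot: [[0.639, 0.769, -0.001], [0.769, -0.639, -0.0], [-0.001, -0.0, -1.0]]
contact_force: [-0.2, 0.1, -1.0]
opening: 0.048
```

apply_moves([
  [0,[0,0,0],-7],
  [0,[0,0,0],-7],
  [0,[0,0,0],-7],
  [0,[0,0,0],-7],
  [0,[0,0,0],-7],
  [0,[0,0,0],-7],
  [0,[0,0,0],0],
  [0,[0,0,0],0],
])

```text
clock: 5.58
tcp_pos: [0.5388, 0.3452, 0.1491]
eef_rot: [[-0.036, 0.999, 0.0], [0.999, 0.036, 0.0], [0.0, 0.0, -1.0]]
contact_force: [0.1, -0.1, -2.0]
opening: 0.0474
```

```bash
python3 - <<'E'
from h import *
st();grab('wrist','w3'); print(goto(.56,.15,.2))
E
```

```text
{'clock': 5.5833, 'joints': [26.7394, 33.1631, 91.0934, 0.0032, 55.7306, 24.6723], 'tcp_pos': [0.5388, 0.3452, 0.1491], 'eef_rot': [[-0.036, 0.9994, 0.0002], [0.9994, 0.036, 0.0001], [0.0001, 0.0002, -1.0]], 'contact_force': [0.1459, -0.0596, -1.9723], 'opening': 0.0474}
[-19.59   1.43  -5.1 ]
```

View pics/w3.png

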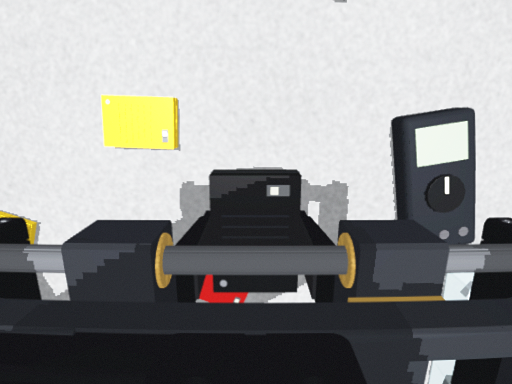

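apply_moves([
  [0,[-2,0,-2],0],
  [0,[-3.5,0,-2],0],
  [0,[-3.5,0,-1],0],
  [0,[-3.5,0,0],0],
  [0,[-3.5,0,0],0],
  [0,[-3.5,0,0],0],
  [0,[-3.5,0,0],0],
  [0,[-3.5,0,0],0],
])

```text
clock: 6.3
tcp_pos: [0.5491, 0.0789, 0.199]
eef_rot: [[-0.036, 0.999, 0.0], [0.999, 0.036, 0.0], [0.0, 0.0, -1.0]]
contact_force: [0.8, 0.2, -1.3]
opening: 0.0477
```

apply_moves([
  [0,[-3.5,0,0],0],
  [0,[-3.5,0,0],0],
  [0,[-3.5,0,0],0],
  [0,[-2.5,0,0],0],
  [0,[0,0,0],0],
  [0,[0,0,0],0],
  [0,[0,0,0],0],
  [0,[0,0,0],0],
])

```text
clock: 6.97
tcp_pos: [0.5545, -0.0484, 0.1987]
eef_rot: [[-0.04, 0.999, 0.0], [0.999, 0.04, 0.0], [0.0, 0.0, -1.0]]
contact_force: [-0.2, 0.0, -1.4]
opening: 0.0476
```

```bash
python3 - <<'E'
from h import *
st();grab('wrist','w4')
E
```

```text
{'clock': 6.9667, 'joints': [-11.7946, 23.578, 100.1259, 0.0151, 56.2979, -14.0756], 'tcp_pos': [0.5545, -0.0484, 0.1987], 'eef_rot': [[-0.0397, 0.9992, 0.0], [0.9992, 0.0397, 0.0002], [0.0002, 0.0, -1.0]], 'contact_force': [-0.164, 0.0385, -1.3807], 'opening': 0.0476}
```

View pics/w4.png

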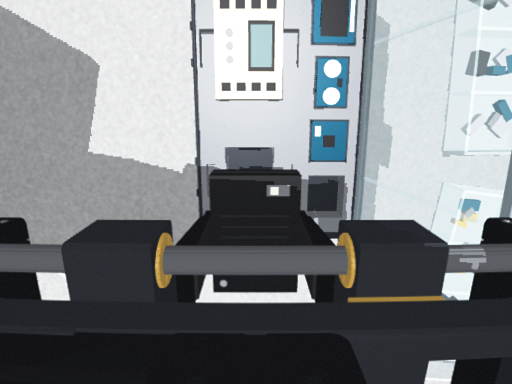

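apply_moves([
  [0,[-2,0,-1],0],
  [0,[-3,0,-2],0],
  [0,[-3,0,-2],0],
  [0,[-2,0,-1],0],
  [0,[0,0,0],0],
  [0,[0,0,0],0],
  [0,[0,0,0],0],
  [0,[0,0,0],0],
])

```text
clock: 7.68
tcp_pos: [0.5584, -0.1479, 0.258]
eef_rot: [[-0.041, 0.999, -0.001], [0.999, 0.041, 0.001], [0.001, -0.001, -1.0]]
contact_force: [-0.1, -0.3, -1.7]
opening: 0.048
```

```bash
python3 - <<'E'
from h import *
st();f=grab('wrist','w5')
cv2.imwrite('pics/w5b.png',cv2.resize(f['image'][0:260,100:420,::-1],(740,600),interpolation=cv2.INTER_CUBIC))
E
```

```text
{'clock': 7.6833, 'joints': [-21.3967, 21.9194, 92.8355, 0.0157, 65.3187, -23.7592], 'tcp_pos': [0.5584, -0.1479, 0.258], 'eef_rot': [[-0.0411, 0.9992, -0.0011], [0.9992, 0.0411, 0.0007], [0.0007, -0.0011, -1.0]], 'contact_force': [-0.1421, -0.3003, -1.7467], 'opening': 0.048}
```

View pics/w5b.png

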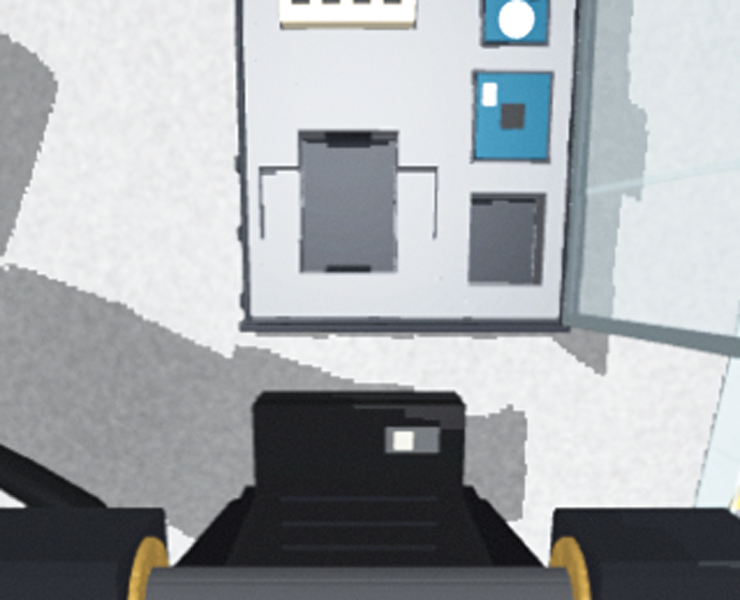

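The picture shows the empty battery pocket clearly, about (299..398, 130..272) in the 2.31x crop. The small pocket is at (508,240) and the case's right rim is at v≈325.

```bash
python3 - <<'E'
from h import *
f=load('w5')
def c(p): p=np.array(p,float); return np.c_[100+(p[:,0]+.5)/2.3125-.5,(p[:,1]+.5)/2.3077-.5]
P=onz(f,c([(299,130),(398,130),(397.5,272),(300.5,272)]),.047)*1000
print(P.round(1).tolist(),P.mean(0).round(1),[np.linalg.norm(P[i]-P[i-1]).round(1) for i in range(4)])
Q=onz(f,c([(473,194),(545,194),(542,285),(470,284)]),.047)*1000
print(Q.mean(0).round(1),[np.linalg.norm(Q[i]-Q[i-1]).round(1) for i in range(4)])
E=onz(f,c([(236,0),(242,328),(568,330)]),.05)*1000;print('rim',E.round(1).tolist())
d=lambda a,b: np.degrees(np.arctan2((b-a)[1],(b-a)[0])).round(2)
print('yaw from pocket', d(P[3],P[0])-90,d(P[2],P[1])-90,d(P[0],P[1]),d(P[3],P[2]),'batt-small vec (82,-18)->', d(P.mean(0),Q.mean(0))-np.degrees(np.arctan2(-18,82)),np.linalg.norm(P.mean(0)-Q.mean(0)),'rim',d(E[1],E[0])-90,d(E[1],E[2]))
# box in hand, top at z= tcp+.022-.0087
s=ctrl.get_state();R=np.array(s['eef_rot']);print('jaw',np.degrees(np.arctan2(R[1,1],R[0,1])))
E
```

```text
[[522.6, -18.5, 47.0], [572.4, -16.5, 47.0], [575.8, -86.8, 47.0], [525.1, -88.8, 47.0]] [548.9 -52.6  47. ] [np.float64(70.4), np.float64(49.9), np.float64(70.4), np.float64(50.8)]
[632.1 -67.8  47. ] [np.float64(45.5), np.float64(37.1), np.float64(46.1), np.float64(38.1)]
rim [[490.6, 40.3, 50.0], [495.1, -119.0, 50.0], [667.6, -112.8, 50.0]]
yaw from pocket 2.0400000000000063 2.769999999999996 2.31 2.34 batt-small vec (82,-18)-> 2.030756928807177 84.49601196829013 rim 1.5999999999999943 2.07
jaw 2.3645795030354986
```

```bash
python3 - <<'E'
from h import *
f=load('w5');s=ctrl.get_state();R=np.array(s['eef_rot']);p=np.array(s['tcp_pos'])
def c(q): q=np.array(q,float); return np.c_[100+(q[:,0]+.5)/2.3125-.5,(q[:,1]+.5)/2.3077-.5]
for v in (393,403): print(((onz(f,c([(257,v),(463,v)]),p[2]+.0133)-p)@R*1000).round(1))
print(proj(f,[p+R@np.array([.034,y,-.0133]) for y in(-.024,.024)]))
print(goto(.5489,-.0526,.15), goto(.5489,-.0526,.065))
E
```

```text
[[ 36.  -23.1 -13.3]
 [ 36.   23.3 -13.3]]
[[ 33.7 -23.1 -13.3]
 [ 33.7  23.3 -13.3]]
[[209.17078791 173.84004096]
 [301.22209738 173.82981625]]
[ 9.56 -0.55 10.81] [ 9.56 -0.54 19.31]
```

apply_moves([
  [0,[2,0,1],0],
  [0,[3,-0.3,3],0],
  [0,[3,-0.3,3],0],
  [0,[1.5,0,3],0],
  [0,[0,0,3],0],
  [0,[0,0,3],0],
  [0,[0,0,1.5],0],
  [0,[0,0,0],0],
])

```text
clock: 8.4
tcp_pos: [0.5473, -0.0545, 0.0815]
eef_rot: [[-0.041, 0.999, -0.006], [0.999, 0.041, 0.001], [0.002, -0.006, -1.0]]
contact_force: [-0.5, -0.6, -0.4]
opening: 0.0481
```

```bash
python3 - <<'E'
from h import *
st();grab('wrist','w6');grab('side','s6');f=load('s6');a=f['image'][100:230,220:345,::-1]
cv2.imwrite('pics/s6b.png',cv2.resize(a,(577,600),interpolation=cv2.INTER_CUBIC)); print(goto(.5489,-.0526,.075))
E
```

```text
{'clock': 8.4, 'joints': [-12.5744, 32.1894, 107.1636, 0.0102, 40.9897, -14.9409], 'tcp_pos': [0.5473, -0.0545, 0.0815], 'eef_rot': [[-0.0412, 0.9991, -0.0058], [0.9992, 0.0412, 0.0014], [0.0017, -0.0057, -1.0]], 'contact_force': [-0.4538, -0.6142, -0.4313], 'opening': 0.0481}
[0.27 0.   0.99]
```

View pics/s6b.png

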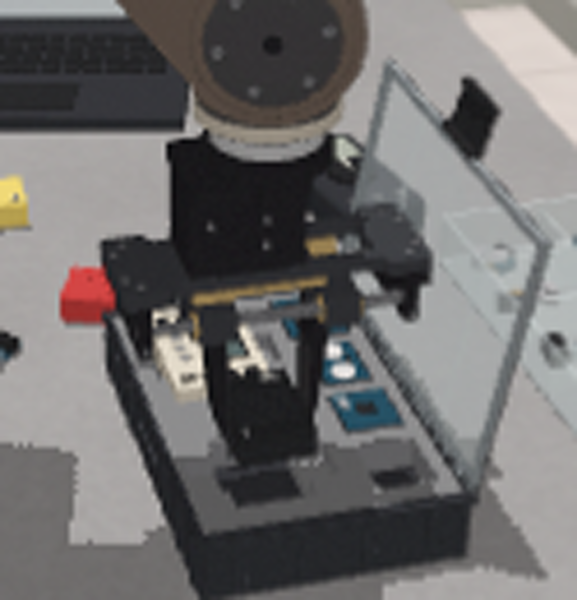

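View pics/w6.png

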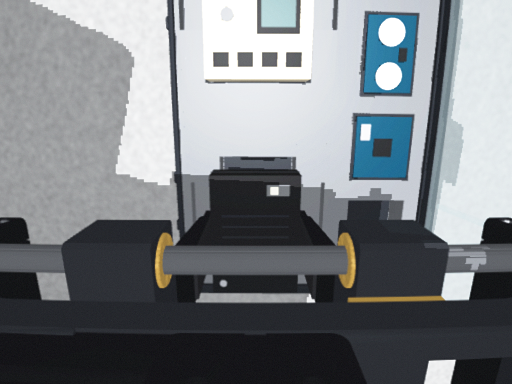

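apply_moves([
  [0,[0,0,0],0],
  [0,[0,0,0],0],
  [0,[0,0,0.4],0],
  [0,[0,0,0],0],
  [0,[0,0,0],0],
  [0,[0,0,0],0],
  [0,[0,0,0],0],
  [0,[0,0,0],0],
])

```text
clock: 9.17
tcp_pos: [0.549, -0.0559, 0.0809]
eef_rot: [[-0.04, 0.999, 0.0], [0.999, 0.04, 0.0], [0.0, 0.0, -1.0]]
contact_force: [-0.2, 0.2, -0.9]
opening: 0.0479
```

```bash
python3 - <<'E'
from h import *
st();f=grab('wrist','w7');a=f['image'][130:240,180:340,::-1]
cv2.imwrite('pics/w7b.png',cv2.resize(a,(800,550),interpolation=cv2.INTER_CUBIC)); print(goto(.5489,-.0526,.047))
c,s=np.cos(np.radians(2.25)),np.sin(np.radians(2.25))
for x,y in [(-25.5,35.5),(25.5,35.5),(25.5,-35.5),(-25.5,-35.5)]:
  print(((proj(f,[[.5489+(c*x-s*y)/1e3,-.0526+(s*x+c*y)/1e3,.047]])[0]-[180,130])*5).round())
E
```

```text
{'clock': 9.1667, 'joints': [-12.6721, 32.2569, 107.1523, 0.006, 40.5827, -14.963], 'tcp_pos': [0.549, -0.0559, 0.0809], 'eef_rot': [[-0.0399, 0.9992, 0.0002], [0.9992, 0.0399, 0.0], [0.0, 0.0002, -1.0]], 'contact_force': [-0.1874, 0.2452, -0.8844], 'opening': 0.0479}
[0.33 0.   3.39]
[184. 117.]
[567. 117.]
[552. 608.]
[198. 608.]
```

View pics/w7b.png

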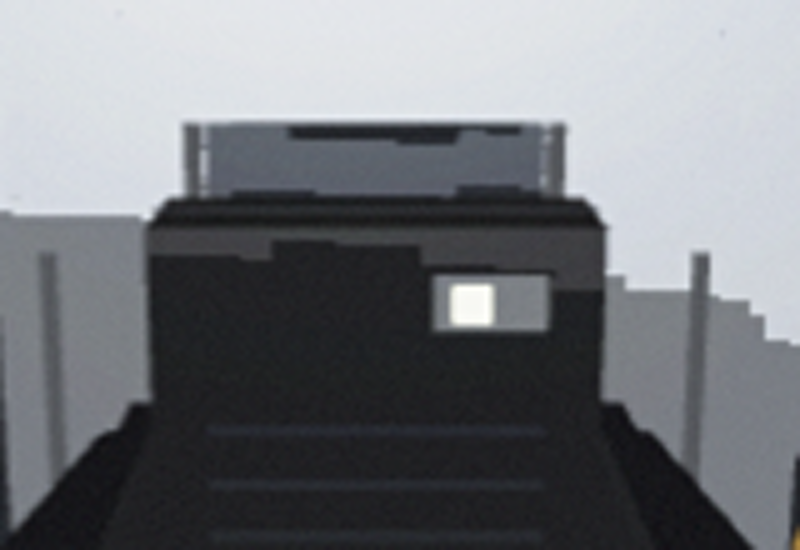

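apply_moves([
  [0,[0.27,0,0],0],
  [0,[0,0,0.5],0],
  [0,[0,0,0.6],0],
  [0,[0,0,0.6],0],
  [0,[0,0,0.5],0],
  [0,[0,0,0.5],0],
  [0,[0,0,0.3],0],
  [0,[0,0,0],0],
])

```text
clock: 9.88
tcp_pos: [0.5486, -0.0531, 0.05]
eef_rot: [[-0.04, 0.999, -0.001], [0.999, 0.04, 0.0], [0.0, -0.001, -1.0]]
contact_force: [1.2, -0.6, -1.7]
opening: 0.048
```

```bash
python3 - <<'E'
from h import *
st();f=grab('wrist','w8');a=f['image'][130:240,180:340,::-1]
cv2.imwrite('pics/w8b.png',cv2.resize(a,(800,550),interpolation=cv2.INTER_CUBIC)); print(goto(.5489,-.0526,.047))
E
```

```text
{'clock': 9.8833, 'joints': [-12.3989, 35.0153, 108.3245, 0.0077, 36.7303, -14.6893], 'tcp_pos': [0.5486, -0.0531, 0.05], 'eef_rot': [[-0.0399, 0.9992, -0.0012], [0.9992, 0.0399, 0.0003], [0.0004, -0.0012, -1.0]], 'contact_force': [1.1762, -0.6381, -1.7469], 'opening': 0.048}
[0.05 0.02 0.34]
```

View pics/w8b.png

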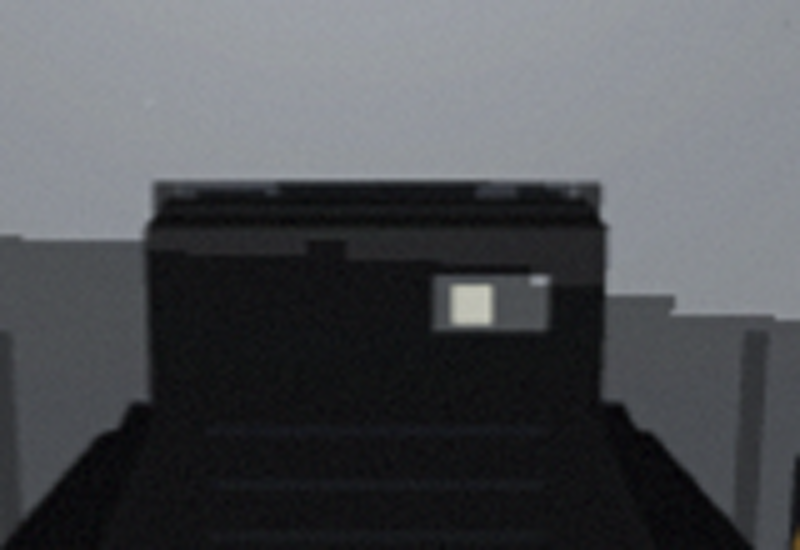

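The box is centred over the pocket and about 6 mm in, with no contact force. Lowering it onto the tongues.

apply_moves([
  [0,[0,0,0.1],0],
  [0,[0,0,0.1],0],
  [0,[0,0,0.1],0],
  [0,[0,0,0.1],0],
  [0,[0,0,0],0],
  [0,[0,0,0],0],
  [0,[0,0,0],0],
  [0,[0,0,0],0],
])

```text
clock: 10.6
tcp_pos: [0.5489, -0.0531, 0.0469]
eef_rot: [[-0.04, 0.999, 0.0], [0.999, 0.04, 0.0], [0.0, 0.0, -1.0]]
contact_force: [0.1, 0.3, -1.5]
opening: 0.048
```

```bash
python3 - <<'E'
from h import *
st()
E
```

```text
{'clock': 10.6, 'joints': [-12.3941, 35.2981, 108.4276, 0.0075, 36.2657, -14.6882], 'tcp_pos': [0.5489, -0.0531, 0.0469], 'eef_rot': [[-0.0399, 0.9992, 0.0002], [0.9992, 0.0399, 0.0], [0.0, 0.0002, -1.0]], 'contact_force': [0.0734, 0.2531, -1.4654], 'opening': 0.048}
```

apply_moves([
  [0,[0,0,0.1],0],
  [0,[0,0,0],0],
  [0.56,[0,0,0],0],
  [0.56,[0,0,0],0],
  [0.56,[0,0,-0.5],0],
  [0.56,[0,0,-1.5],0],
  [0.56,[0,0,-2],0],
  [0,[0,0,-2],0],
])

```text
clock: 11.27
tcp_pos: [0.5487, -0.0531, 0.1067]
eef_rot: [[-0.04, 0.999, -0.001], [0.999, 0.04, 0.0], [0.0, -0.001, -1.0]]
contact_force: [0.5, 0.2, -0.2]
opening: 0.05
```

apply_moves([
  [0,[0,0,0],0],
  [0,[0,0,0],0],
  [0,[0,0,0],0],
  [0,[0,0,0],0],
  [0,[0,0,0],0],
  [0,[0,0,0],0],
  [0,[0,0,0],0],
  [0,[0,0,0],0],
])

```text
clock: 11.93
tcp_pos: [0.5488, -0.0531, 0.1056]
eef_rot: [[-0.04, 0.999, -0.0], [0.999, 0.04, 0.0], [0.0, -0.0, -1.0]]
contact_force: [-0.2, 0.8, -1.1]
opening: 0.0016
```

```bash
python3 - <<'E'
from h import *
st();f=grab('wrist','w9');f=grab('side','s9');a=f['image'][100:230,220:345,::-1]
cv2.imwrite('pics/s9b.png',cv2.resize(a,(577,600),interpolation=cv2.INTER_CUBIC));print(goto(.5489,-.053,.065))
E
```

```text
{'clock': 11.9333, 'joints': [-12.3956, 30.1324, 106.1359, 0.0057, 43.7564, -14.6866], 'tcp_pos': [0.5488, -0.0531, 0.1056], 'eef_rot': [[-0.0399, 0.9992, -0.0004], [0.9992, 0.0399, 0.0002], [0.0002, -0.0004, -1.0]], 'contact_force': [-0.192, 0.765, -1.0524], 'opening': 0.0016}
[0.01 0.01 4.07]
```

View pics/w9.png

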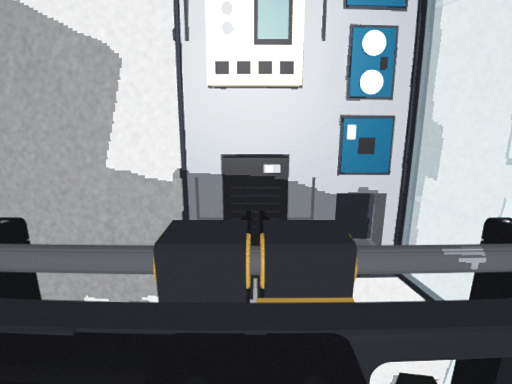

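View pics/s9b.png

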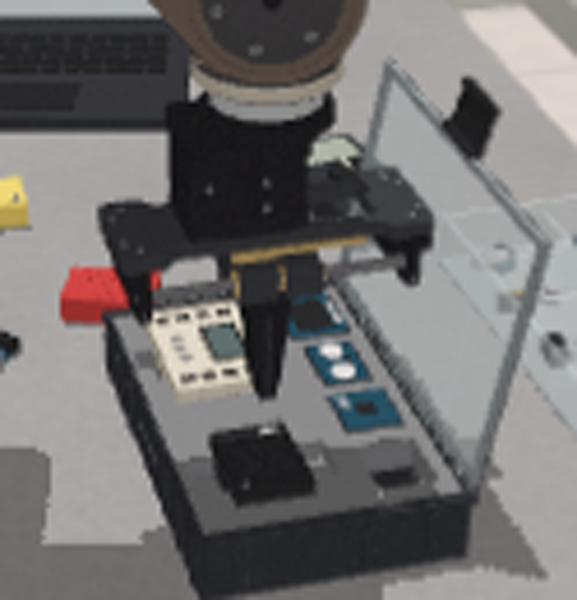

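The box sits in the pocket, proud and square, at side-crop (262,460). Pressing with closed fingers on its middle.

apply_moves([
  [0,[0,0,2],0],
  [0,[0,0,1.5],0],
  [0,[0,0,0.7],0],
  [0,[0,0,0.3],0],
  [0,[0,0,0.3],0],
  [0,[0,0,0.3],0],
  [0,[0,0,0.2],0],
  [0,[0,0,0],0],
])

```text
clock: 12.7
tcp_pos: [0.5493, -0.0532, 0.0533]
eef_rot: [[-0.04, 0.999, 0.001], [0.999, 0.04, -0.0], [-0.0, 0.001, -1.0]]
contact_force: [-0.4, -0.4, 0.6]
opening: 0.0008
```

apply_moves([
  [0,[0,0,0.2],0],
  [0,[0,0,0.2],0],
  [0,[0,0,0.2],0],
  [0,[0,0,0.1],0],
  [0,[0,0,0],0],
  [0,[0,0,0],0],
  [0,[0,0,0],0],
  [0,[0,0,0],0],
])

```text
clock: 13.37
tcp_pos: [0.5493, -0.0532, 0.0472]
eef_rot: [[-0.04, 0.999, 0.002], [0.999, 0.04, -0.0], [-0.0, 0.002, -1.0]]
contact_force: [-3.9, 0.7, 18.7]
opening: 0.0001
```

apply_moves([
  [0,[0,0,0.05],0],
  [0,[0,0,-0.5],0],
  [0,[0,0,-1.5],0],
  [0,[0,0,-2],0],
  [0,[0,0,-2],0],
  [0,[2,0,0],0],
  [0,[3,0,0],0],
  [0,[3,0,0],0],
])

```text
clock: 14.03
tcp_pos: [0.5456, 0.0272, 0.1056]
eef_rot: [[-0.038, 0.999, 0.001], [0.999, 0.038, 0.0], [0.0, 0.001, -1.0]]
contact_force: [0.1, -0.3, 0.1]
opening: 0.0008
```

apply_moves([
  [0,[3,0,0],0],
  [0,[2.2,0,0],0],
  [0,[0,0,0],0],
  [0,[0,0,0],0],
  [0,[0,0,0],0],
  [0,[0,0,0],0],
  [0,[0,0,0],0],
  [0,[0,0,0],0],
])

```text
clock: 14.7
tcp_pos: [0.5437, 0.0779, 0.1053]
eef_rot: [[-0.039, 0.999, -0.0], [0.999, 0.039, 0.0], [0.0, -0.0, -1.0]]
contact_force: [-0.1, -0.5, 0.4]
opening: 0.0005
```

```bash
python3 - <<'E'
from h import *
st();f=grab('wrist','w10');f=grab('side','s10');a=f['image'][100:230,220:345,::-1]
cv2.imwrite('pics/s10b.png',cv2.resize(a,(577,600),interpolation=cv2.INTER_CUBIC));print(goto(.5438,.079,.065))
E
```

```text
{'clock': 14.7, 'joints': [1.2614, 30.0069, 106.4621, 0.0048, 43.5343, -0.9568], 'tcp_pos': [0.5437, 0.0779, 0.1053], 'eef_rot': [[-0.0386, 0.9993, -0.0001], [0.9993, 0.0386, 0.0001], [0.0001, -0.0001, -1.0]], 'contact_force': [-0.0715, -0.5033, 0.4045], 'opening': 0.0005}
[0.08 0.01 4.03]
```

View pics/w10.png

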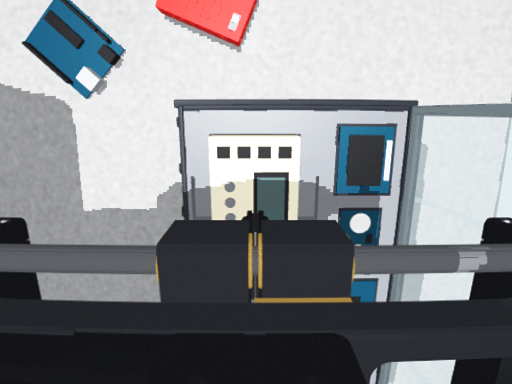

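View pics/s10b.png

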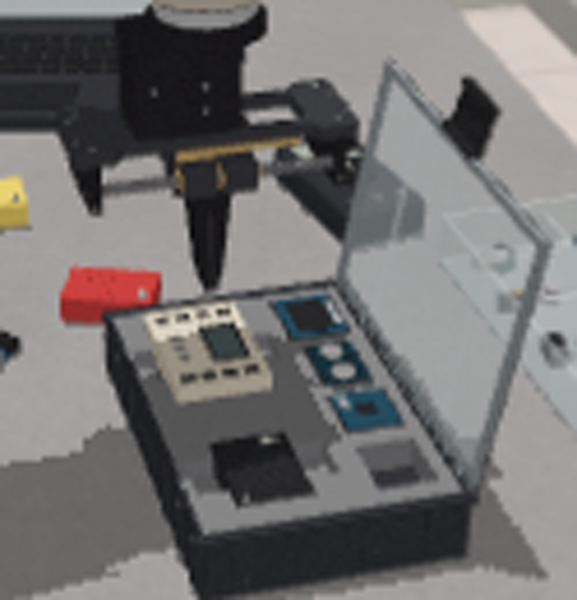

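The battery box now lies flush at side-crop (262,468). The controller is still proud at (208,350). Pressing its middle next.

apply_moves([
  [0,[0.1,0,2],0],
  [0,[0,0,1.5],0],
  [0,[0,0,0.7],0],
  [0,[0,0,0.3],0],
  [0,[0,0,0.3],0],
  [0,[0,0,0.3],0],
  [0,[0,0,0.2],0],
  [0,[0,0,0],0],
])

```text
clock: 15.47
tcp_pos: [0.544, 0.0798, 0.0528]
eef_rot: [[-0.04, 0.999, 0.001], [0.999, 0.04, 0.0], [0.0, 0.001, -1.0]]
contact_force: [0.5, -0.5, 0.8]
opening: 0.0004
```

apply_moves([
  [0,[0,0,0.2],0],
  [0,[0,0,0.2],0],
  [0,[0,0,0.2],0],
  [0,[0,0,0.1],0],
  [0,[0,0,0],0],
  [0,[0,0,0],0],
  [0,[0,0,0],0],
  [0,[0,0,0],0],
])

```text
clock: 16.13
tcp_pos: [0.5439, 0.0798, 0.0472]
eef_rot: [[-0.04, 0.999, 0.002], [0.999, 0.04, 0.0], [0.0, 0.002, -1.0]]
contact_force: [-6.1, -0.7, 27.3]
opening: 0.0004
```

Both pressed home, with the force rising sharply at TCP z = 47 mm for each. Lifting straight up while turning a quarter turn so the jaws lie along y.

apply_moves([
  [0,[0,0,-0.5],0],
  [0,[0,0,-2],0],
  [0,[0,0,-3],0],
  [0,[0,0,-3],0],
  [0,[0,0,-3],-6],
  [0,[0,0,-3],-7],
  [0,[0,0,-3],-7],
  [0,[0,0,-3],-7],
])

```text
clock: 16.8
tcp_pos: [0.5431, 0.0798, 0.2517]
eef_rot: [[-0.494, 0.869, -0.0], [0.869, 0.494, 0.0], [0.0, -0.0, -1.0]]
contact_force: [-0.2, -0.2, 0.7]
opening: 0.0003
```

```bash
python3 - <<'E'
from h import *
st()
for n in ['side','scene']:
  f=grab(n,n[:2]+'11')
a=load('si11')['image'][90:230,220:360,::-1];b=load('sc11')['image'][170:280,150:310,::-1]
cv2.imwrite('pics/c11.png',np.hstack([cv2.resize(a,(400,400),interpolation=cv2.INTER_CUBIC),cv2.resize(b,(400,400),interpolation=cv2.INTER_CUBIC)]))
f=load('si11');h=np.array([.6586,.0213,.05]);c,s=np.cos(np.radians(2.2)),np.sin(np.radians(2.2))
for th in (1.65,1.7,1.75,1.8):
  P=[h+np.array([c*x-s*y,s*x+c*y,z]) for x,y,z in [(-.17*np.cos(th),e,.17*np.sin(th)) for e in(-.132,.132)]]
  print(th,((proj(f,P)-[220,90])*400/140).round().tolist(),((proj(load('sc11'),P)-[150,170])*[2.5,400/110]+[400,0]).round().tolist())
E
```

```text
{'clock': 16.8, 'joints': [1.4573, 19.7835, 97.261, 0.0095, 62.9764, -28.181], 'tcp_pos': [0.5431, 0.0798, 0.2517], 'eef_rot': [[-0.4945, 0.8692, -0.0004], [0.8692, 0.4945, 0.0001], [0.0003, -0.0003, -1.0]], 'contact_force': [-0.244, -0.2392, 0.7104], 'opening': 0.0003}
1.65 [[317.0, 176.0], [222.0, 62.0]] [[430.0, 44.0], [709.0, 169.0]]
1.7 [[326.0, 176.0], [230.0, 62.0]] [[425.0, 53.0], [705.0, 180.0]]
1.75 [[335.0, 176.0], [237.0, 62.0]] [[421.0, 64.0], [701.0, 192.0]]
1.8 [[343.0, 177.0], [244.0, 63.0]] [[416.0, 74.0], [697.0, 205.0]]
```

View pics/c11.png

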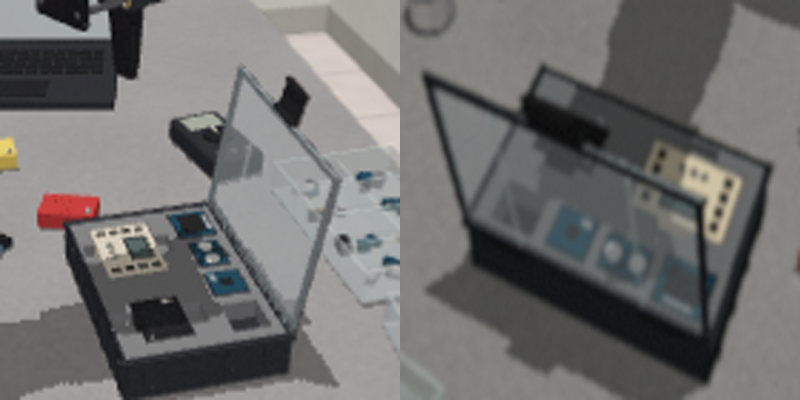

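Both parts look flush in the tray: battery box at left crop (158,318), controller at (130,247). The lid is at about 1.77 rad and the latch stands up at (292,100). Turning further, opening the jaws and rising.

apply_moves([
  [1,[0,0,-2],-7],
  [1,[0,0,-2],-7],
  [1,[0,0,-1],-7],
  [1,[0,0,0],-7],
  [1,[0,0,0],-7],
  [1,[0,0,0],-7],
  [1,[0,0,0],-7],
  [1,[0,0,0],-7],
])

```text
clock: 17.57
tcp_pos: [0.5433, 0.0797, 0.2993]
eef_rot: [[-0.997, 0.078, -0.001], [0.078, 0.997, 0.0], [0.001, -0.0, -1.0]]
contact_force: [0.1, -0.1, -0.4]
opening: 0.0482
```

apply_moves([
  [1,[0,0,0],-6.5],
  [1,[0,0,0],0],
  [1,[0,0,0],0],
  [1,[0,0,0],0],
  [1,[0,0,0],0],
  [1,[0,0,0],0],
  [1,[0,0,0],0],
  [1,[0,0,0],0],
])

```text
clock: 18.23
tcp_pos: [0.5436, 0.0797, 0.3004]
eef_rot: [[-1.0, -0.03, 0.0], [-0.03, 1.0, 0.0], [-0.0, 0.0, -1.0]]
contact_force: [-0.2, 0.9, -0.0]
opening: 0.0945
```

```bash
python3 - <<'E'
from h import *
st(); print(goto(.735,.024,.295), goto(.735,.024,.2))
s=ctrl.get_state();R=np.array(s['eef_rot']);print('jaw',np.degrees(np.arctan2(R[1,1],R[0,1])))
E
```

```text
{'clock': 18.2333, 'joints': [1.4529, 17.4071, 93.1062, 0.0049, 69.4796, -90.291], 'tcp_pos': [0.5436, 0.0797, 0.3004], 'eef_rot': [[-0.9995, -0.0304, 0.0001], [-0.0304, 0.9995, 0.0001], [-0.0001, 0.0001, -1.0]], 'contact_force': [-0.2099, 0.9165, -0.0051], 'opening': 0.0945}
[-18.96  -6.15   0.54] [-18.96  -6.15  10.04]
jaw 91.74215933215804
```

apply_moves([
  [1,[-2,-1.0,0],0],
  [1,[-2.5,-1.0,0],0],
  [1,[-2.5,-1.0,0],0],
  [1,[-2.5,-1.0,0],0],
  [1,[-2.5,-1.0,0],0],
  [1,[-2.5,-1.1,0],0],
  [1,[-2.5,0,0],0],
  [1,[-2,0,0],0],
])

```text
clock: 18.9
tcp_pos: [0.7369, 0.0239, 0.2998]
eef_rot: [[-1.0, -0.03, -0.0], [-0.03, 1.0, 0.0], [0.0, 0.0, -1.0]]
contact_force: [-0.2, -0.5, 0.2]
opening: 0.0952
```

apply_moves([
  [1,[0,0,0],0],
  [1,[0,0,0],0],
  [1,[0,0,1],0],
  [1,[0,0,2],0],
  [1,[0,0,0],0],
  [1,[0,0,0],0],
  [1,[0,0,0],0],
  [1,[0,0,0],0],
])

```text
clock: 19.57
tcp_pos: [0.7354, 0.0247, 0.2717]
eef_rot: [[-1.0, -0.031, 0.002], [-0.031, 1.0, -0.0], [-0.002, -0.0, -1.0]]
contact_force: [0.8, 0.2, -0.2]
opening: 0.095
```

```bash
python3 - <<'E'
from h import *
st(); print(goto(.735,.024,.2))
for n in ['side','scene','wrist']:
  f=grab(n,n[:2]+'12')
a=load('si12')['image'][60:230,220:390,::-1];b=load('sc12')['image'][140:280,150:310,::-1]
cv2.imwrite('pics/c12.png',np.hstack([cv2.resize(a,(400,400),interpolation=cv2.INTER_CUBIC),cv2.resize(b,(400,400),interpolation=cv2.INTER_CUBIC)]))
E
```

```text
{'clock': 19.5667, 'joints': [-3.2137, 35.4709, 67.0309, 0.0053, 77.4008, -95.0026], 'tcp_pos': [0.7354, 0.0247, 0.2717], 'eef_rot': [[-0.9995, -0.0312, 0.0017], [-0.0312, 0.9995, -0.0], [-0.0017, -0.0001, -1.0]], 'contact_force': [0.7872, 0.1914, -0.1828], 'opening': 0.095}
[ 0.06 -0.07  7.17]
```

View pics/c12.png

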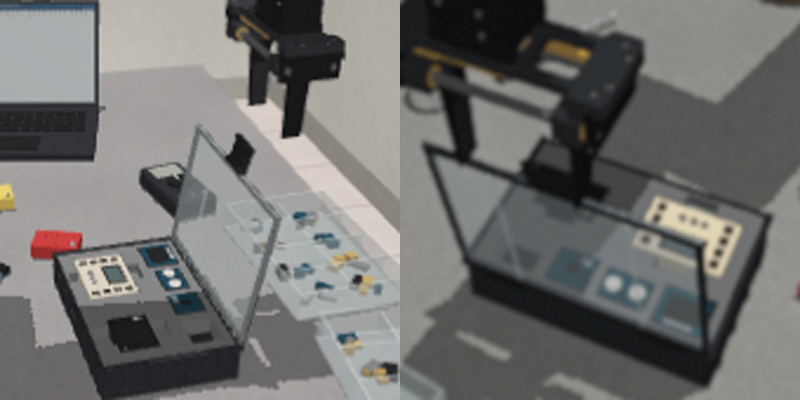

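View pics/wr12.png

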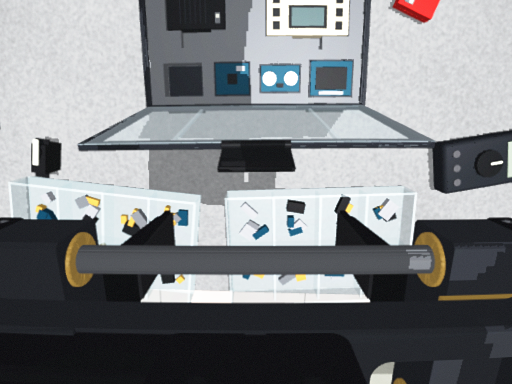

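The wrist view shows the lid edge at row ~148 and the latch at columns 218..295, between the fingers at columns ~160 and ~350.

```bash
python3 - <<'E'
from h import *
f=load('wr12')
print(onz(f,[[79,149],[256,149],[436,148]],.2167).round(4).tolist(), onz(f,[[218,169],[295,169]],.25).round(4).tolist())
c,s=np.cos(np.radians(2.2)),np.sin(np.radians(2.2)); H=np.array([.6586,.0213])
prev=None
for th in [1.77,1.6,1.4,1.2,1.0,.8,.6,.4,.2,.1,0]:
    r=.150
    x=-r*np.cos(th)+.006*np.sin(th)+.010; z=.05+r*np.sin(th)+.006*np.cos(th)
    w=H+[c*x,s*x]; print(th,w.round(4),round(z,4))
E
```

```text
[[0.6984, -0.1085, 0.2167], [0.6948, 0.023, 0.2167], [0.6894, 0.1569, 0.2167]] [[0.7045, -0.0009, 0.25], [0.703, 0.0479, 0.25]]
1.77 [0.7041 0.023 ] 0.1958
1.6 [0.679  0.0221] 0.1998
1.4 [0.649  0.0209] 0.1988
1.2 [0.6199 0.0198] 0.192
1.0 [0.5927 0.0188] 0.1795
0.8 [0.5685 0.0178] 0.1618
0.6 [0.5483 0.0171] 0.1396
0.4 [0.5329 0.0165] 0.1139
0.2 [0.5229 0.0161] 0.0857
0.1 [0.5201 0.016 ] 0.0709
0 [0.5187 0.0159] 0.056
```

apply_moves([
  [1,[0,0,1],0],
  [1,[0,0,1.5],0],
  [1,[0,0,1.5],0],
  [1,[0,0,1.5],0],
  [1,[0,0,1.3],0],
  [1,[0,0,0.6],0],
  [1,[0,0,0],0],
  [1,[0,0,0],0],
])

```text
clock: 20.38
tcp_pos: [0.7355, 0.0247, 0.1964]
eef_rot: [[-1.0, -0.031, -0.0], [-0.031, 1.0, 0.0], [0.0, 0.0, -1.0]]
contact_force: [0.1, 0.3, 0.7]
opening: 0.095
```

```bash
python3 - <<'E'
from h import *
st(); grab('wrist','w13');f=grab('side','s13')
cv2.imwrite('pics/s13b.png',cv2.resize(f['image'][60:230,220:390,::-1],(600,600),interpolation=cv2.INTER_CUBIC))
E
```

```text
{'clock': 20.3833, 'joints': [-3.2184, 38.4527, 72.6189, 0.0031, 68.9312, -95.0044], 'tcp_pos': [0.7355, 0.0247, 0.1964], 'eef_rot': [[-0.9995, -0.0311, -0.0], [-0.0311, 0.9995, 0.0001], [0.0, 0.0001, -1.0]], 'contact_force': [0.0645, 0.3418, 0.6935], 'opening': 0.095}
```

View pics/s13b.png

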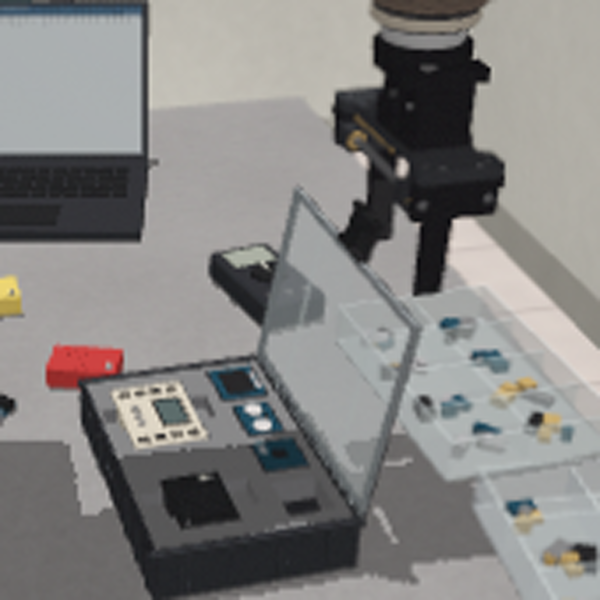

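The fingers are behind the lid, below its top edge, straddling the latch. Swinging the lid forward.

apply_moves([
  [1,[1.0,0,0],0],
  [1,[1.3,0,0],0],
  [1,[1.3,0,0],0],
  [1,[1.3,0,0],0],
  [1,[1.4,0,0],0],
  [1,[1.4,0,0],0],
  [1,[1.4,0,0],0],
  [1,[0.8,0,0.2],0],
])

```text
clock: 21.15
tcp_pos: [0.6361, 0.0216, 0.1959]
eef_rot: [[-1.0, -0.031, 0.003], [-0.031, 1.0, -0.0], [-0.003, -0.0, -1.0]]
contact_force: [1.8, -0.6, 1.6]
opening: 0.0948
```

```bash
python3 - <<'E'
from h import *
st(); f=grab('side','s14')
cv2.imwrite('pics/s14b.png',cv2.resize(f['image'][60:230,220:390,::-1],(600,600),interpolation=cv2.INTER_CUBIC))
E
```

```text
{'clock': 21.15, 'joints': [-4.002, 30.0325, 88.9694, -0.0002, 60.8314, -95.7994], 'tcp_pos': [0.6361, 0.0216, 0.1959], 'eef_rot': [[-0.9995, -0.0314, 0.0029], [-0.0314, 0.9995, -0.0002], [-0.0029, -0.0003, -1.0]], 'contact_force': [1.8225, -0.6108, 1.5991], 'opening': 0.0948}
```

View pics/s14b.png

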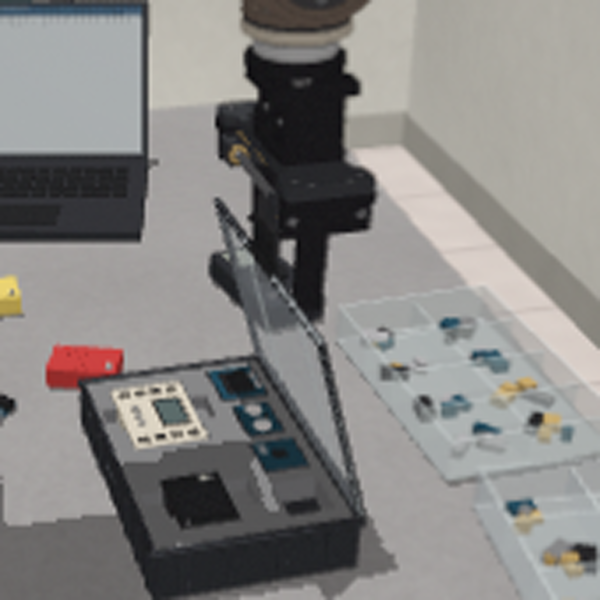

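apply_moves([
  [1,[1.6,0,0.4],0],
  [1,[1.4,0,0.6],0],
  [1,[1.3,0,0.7],0],
  [1,[1.2,0,0.9],0],
  [1,[1.2,0,0.9],0],
  [1,[1.0,0,1.1],0],
  [1,[1.0,0,1.1],0],
  [1,[0.7,0,1.3],0],
])

```text
clock: 21.87
tcp_pos: [0.5427, 0.0186, 0.1247]
eef_rot: [[-1.0, -0.031, 0.002], [-0.031, 1.0, -0.0], [-0.002, -0.0, -1.0]]
contact_force: [0.1, -0.2, 1.4]
opening: 0.0949
```

```bash
python3 - <<'E'
from h import *
st(); f=grab('side','s15')
cv2.imwrite('pics/s15b.png',cv2.resize(f['image'][60:230,220:390,::-1],(600,600),interpolation=cv2.INTER_CUBIC))
E
```

```text
{'clock': 21.8667, 'joints': [-5.007, 27.9607, 106.4569, 0.0054, 45.485, -96.7945], 'tcp_pos': [0.5427, 0.0186, 0.1247], 'eef_rot': [[-0.9995, -0.0311, 0.0017], [-0.0311, 0.9995, -0.0001], [-0.0017, -0.0001, -1.0]], 'contact_force': [0.056, -0.212, 1.3984], 'opening': 0.0949}
```

View pics/s15b.png

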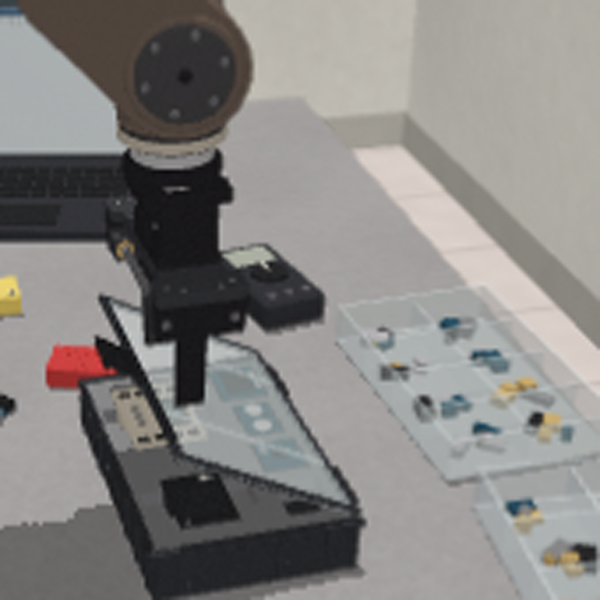

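apply_moves([
  [1,[0.9,0,1.1],0],
  [1,[0.5,0,1.3],0],
  [1,[0.4,0,1.3],0],
  [1,[0.2,0,1.2],0],
  [1,[0.2,0,1.0],0],
  [1,[0,0,0.6],0],
  [1,[0,0,0.4],0],
  [1,[0,0,0],0],
])

```text
clock: 22.58
tcp_pos: [0.521, 0.018, 0.0555]
eef_rot: [[-1.0, -0.031, 0.0], [-0.031, 1.0, 0.0], [-0.0, 0.0, -1.0]]
contact_force: [-0.4, 0.6, 0.5]
opening: 0.0953
```

```bash
python3 - <<'E'
from h import *
st()
E
```

```text
{'clock': 22.5833, 'joints': [-5.2868, 32.8497, 112.4056, 0.007, 34.7423, -97.0802], 'tcp_pos': [0.521, 0.018, 0.0555], 'eef_rot': [[-0.9995, -0.0312, 0.0], [-0.0312, 0.9995, 0.0001], [-0.0, 0.0001, -1.0]], 'contact_force': [-0.3593, 0.6132, 0.4541], 'opening': 0.0953}
```

apply_moves([
  [1,[0,0,0.1],0],
  [1,[0,0,0.1],0],
  [1,[0,0,0.1],0],
  [1,[0,0,0.05],0],
  [1,[0,0,0],0],
  [1,[0,0,0],0],
  [1,[0,0,0],0],
  [1,[0,0,0],0],
])

```text
clock: 23.25
tcp_pos: [0.5213, 0.018, 0.0549]
eef_rot: [[-1.0, -0.031, 0.003], [-0.031, 1.0, -0.0], [-0.003, -0.0, -1.0]]
contact_force: [-10.2, -0.1, 39.6]
opening: 0.0948
```

```bash
python3 - <<'E'
from h import *
st(); f=grab('side','s16');g=grab('wrist','w16')
cv2.imwrite('pics/s16b.png',cv2.resize(f['image'][100:230,220:350,::-1],(600,600),interpolation=cv2.INTER_CUBIC))
E
```

```text
{'clock': 23.25, 'joints': [-5.2849, 32.887, 112.4932, 0.008, 34.4565, -97.0791], 'tcp_pos': [0.5213, 0.018, 0.0549], 'eef_rot': [[-0.9995, -0.0312, 0.0028], [-0.0312, 0.9995, -0.0002], [-0.0028, -0.0003, -1.0]], 'contact_force': [-10.1618, -0.1004, 39.6472], 'opening': 0.0948}
```

View pics/s16b.png

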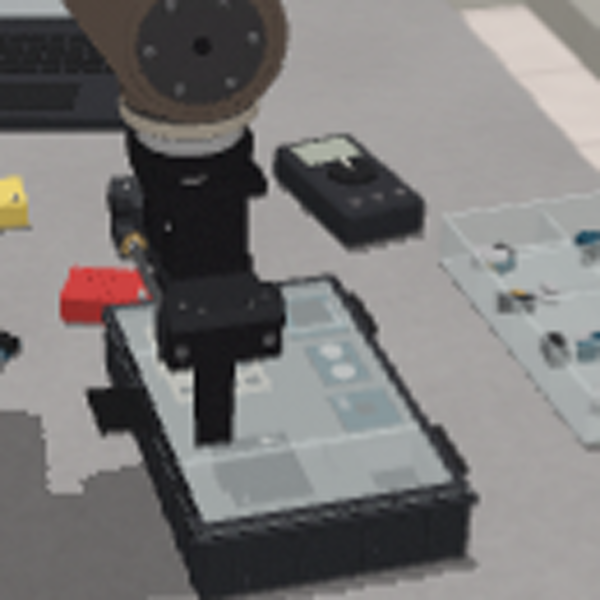

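View pics/w16.png

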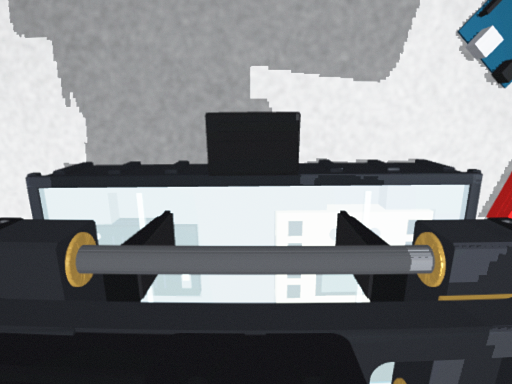

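The lid is fully shut: the fingertips bottom out on the plate at z = 55 mm with 40 N. The latch sticks out forward at wrist (207..300, 112..172). Backing off, closing the fingers and moving in front of it.

apply_moves([
  [1,[0,0,-0.5],0],
  [0,[0,0,-1.5],0],
  [0,[0,0,-2],0],
  [0,[0,0,-1.5],0],
  [0,[0,0,0],0],
  [0,[0,0,0],0],
  [0,[0,0,0],0],
  [0,[0,0,0],0],
])

```text
clock: 24.02
tcp_pos: [0.5202, 0.018, 0.1061]
eef_rot: [[-1.0, -0.031, -0.001], [-0.031, 1.0, 0.0], [0.001, 0.0, -1.0]]
contact_force: [-0.0, -0.3, -0.4]
opening: 0.0538
```

```bash
python3 - <<'E'
from h import *
st(); g=grab('wrist','w17'); print(goto(.4533,.0135,.075))
cv2.imwrite('pics/w17b.png',cv2.resize(g['image'][0:230,:,::-1],(800,360)))
E
```

```text
{'clock': 24.0167, 'joints': [-5.2908, 28.1138, 110.3687, 0.0099, 41.5836, -97.081], 'tcp_pos': [0.5202, 0.018, 0.1061], 'eef_rot': [[-0.9995, -0.0311, -0.0011], [-0.0311, 0.9995, 0.0002], [0.0011, 0.0003, -1.0]], 'contact_force': [-0.0027, -0.3431, -0.3705], 'opening': 0.0538}
[ 6.7  -0.25  3.11]
```

View pics/w17b.png

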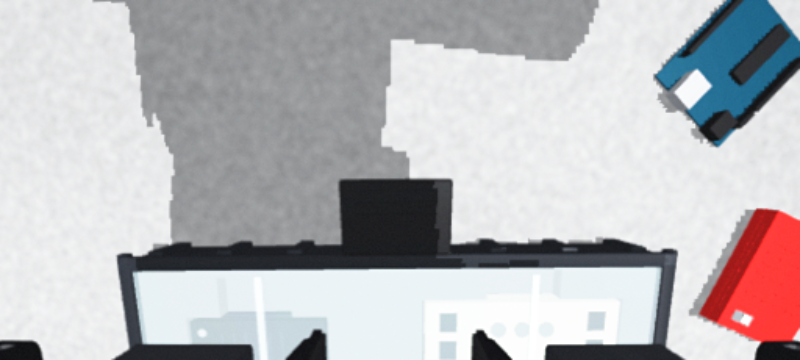

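The latch is at (340..452, 180..252) in this 1.56x view, sticking forward. Checking its tip position.

```bash
python3 - <<'E'
from h import *
f=load('w17')
print(onz(f,[[217.6,115],[289,115]],.054).round(4).tolist(),onz(f,[[79,163],[431,162]],.056).round(4).tolist())
E
```

```text
[[0.4559, -0.0115, 0.054], [0.4544, 0.0389, 0.054]] [[0.4928, -0.1136, 0.056], [0.484, 0.1454, 0.056]]
```

apply_moves([
  [0,[1,0,0],0],
  [0,[1.4,-0.2,0],0],
  [0,[1.4,0,0],0],
  [0,[1.4,0,0],0],
  [0,[1.4,0,0.5],0],
  [0,[0,0,1],0],
  [0,[0,0,1],0],
  [0,[0,0,0],0],
])

```text
clock: 24.73
tcp_pos: [0.4531, 0.014, 0.0805]
eef_rot: [[-1.0, -0.031, -0.003], [-0.031, 1.0, 0.0], [0.003, 0.0, -1.0]]
contact_force: [0.7, 0.1, -0.7]
opening: 0.001
```

```bash
python3 - <<'E'
from h import *
st(); f=grab('side','s18')
cv2.imwrite('pics/s18b.png',cv2.resize(f['image'][100:230,220:350,::-1],(600,600),interpolation=cv2.INTER_CUBIC))
E
```

```text
{'clock': 24.7333, 'joints': [-6.5912, 26.6274, 120.6013, 0.0084, 32.9316, -98.3773], 'tcp_pos': [0.4531, 0.014, 0.0805], 'eef_rot': [[-0.9995, -0.031, -0.0028], [-0.031, 0.9995, 0.0004], [0.0028, 0.0005, -1.0]], 'contact_force': [0.7079, 0.1137, -0.6508], 'opening': 0.001}
```

View pics/s18b.png

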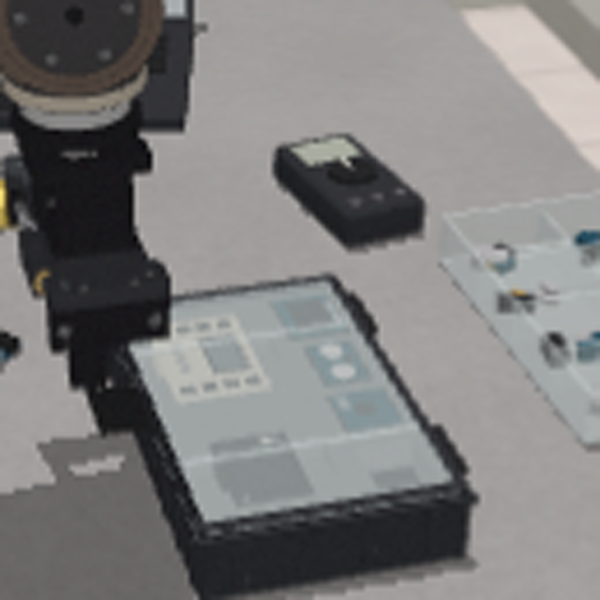

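Tip measured at x = 0.455, y = 0.014, width 50 mm, matching the drawing. The fingers are above it, so I push it down along its arc.

apply_moves([
  [0,[0,0,1.2],0],
  [0,[0,0,1.2],0],
  [0,[0,0,0.5],0],
  [0,[0,0,0.5],0],
  [0,[-0.2,0,0.6],0],
  [0,[-0.4,0,0.6],0],
  [0,[-0.3,0,0.2],0],
  [0,[-0.3,0,0.2],0],
])

```text
clock: 25.45
tcp_pos: [0.4666, 0.0144, 0.0315]
eef_rot: [[-1.0, -0.031, -0.001], [-0.031, 1.0, 0.0], [0.001, 0.0, -1.0]]
contact_force: [-1.8, 0.2, 0.5]
opening: 0.0004
```

```bash
python3 - <<'E'
from h import *
st(); f=grab('side','s19');g=grab('wrist','w19')
cv2.imwrite('pics/s19b.png',cv2.resize(f['image'][120:230,220:330,::-1],(600,600),interpolation=cv2.INTER_CUBIC))
E
```

```text
{'clock': 25.45, 'joints': [-6.3518, 32.7357, 120.7197, 0.008, 26.6026, -98.1523], 'tcp_pos': [0.4666, 0.0144, 0.0315], 'eef_rot': [[-0.9995, -0.0313, -0.001], [-0.0313, 0.9995, 0.0002], [0.001, 0.0002, -1.0]], 'contact_force': [-1.8499, 0.2222, 0.5014], 'opening': 0.0004}
```

View pics/s19b.png

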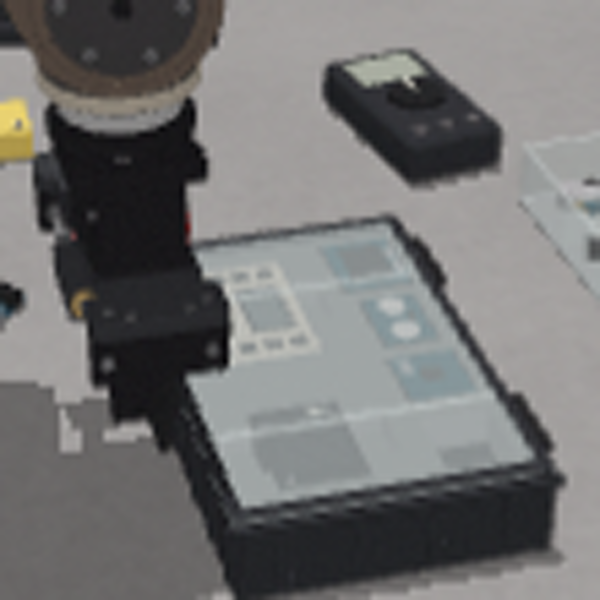

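View pics/w19.png

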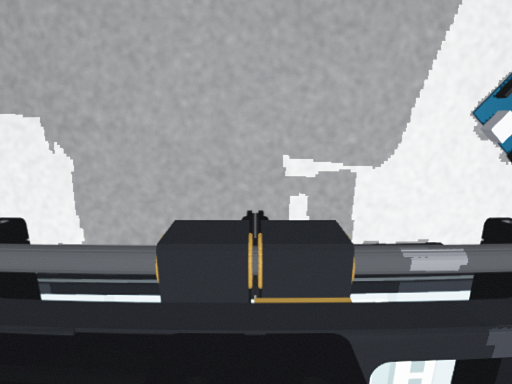

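apply_moves([
  [0,[-0.2,0,0.2],0],
  [0,[-0.2,0,0.2],0],
  [0,[-0.2,0,0],0],
  [0,[-0.2,0,0],0],
  [0,[-0.1,0,0],0],
  [0,[-0.1,0,0],0],
  [0,[0,0,0],0],
  [0,[0,0,0],0],
])

```text
clock: 26.22
tcp_pos: [0.4714, 0.0147, 0.0275]
eef_rot: [[-0.999, -0.032, -0.011], [-0.032, 1.0, 0.001], [0.011, 0.001, -1.0]]
contact_force: [-21.5, -6.8, 13.5]
opening: 0.0005
```

A 21 N reaction against the case front. Backing off and looking at the latch.

apply_moves([
  [0,[0.5,0,0],0],
  [0,[1.5,0,0],0],
  [0,[1.5,0,-1],0],
  [0,[0,0,-3],0],
  [0,[0,0,-3],0],
  [0,[-2,0,-3],0],
  [0,[-3,0,0],0],
  [0,[-3,0,0],0],
])

```text
clock: 26.88
tcp_pos: [0.5236, 0.016, 0.1304]
eef_rot: [[-1.0, -0.031, 0.005], [-0.031, 1.0, -0.0], [-0.005, -0.001, -1.0]]
contact_force: [0.4, -0.8, -0.0]
opening: 0.0006
```

apply_moves([
  [0,[-3,0,0],0],
  [0,[0,0,0],0],
  [0,[0,0,0],0],
  [0,[0,0,0],0],
  [0,[0,0,0],0],
  [0,[0,0,0],0],
  [0,[0,0,0],0],
  [0,[0,0,0],0],
])

```text
clock: 27.55
tcp_pos: [0.5513, 0.0169, 0.128]
eef_rot: [[-1.0, -0.031, 0.0], [-0.031, 1.0, 0.0], [-0.0, 0.0, -1.0]]
contact_force: [0.4, 0.4, -0.3]
opening: 0.0002
```

```bash
python3 - <<'E'
from h import *
st(); f=grab('side','s20');g=grab('wrist','w20');k=grab('scene','k20')
cv2.imwrite('pics/s20b.png',np.hstack([cv2.resize(f['image'][130:230,220:320,::-1],(400,400),interpolation=cv2.INTER_CUBIC),cv2.resize(k['image'][170:280,180:310,::-1],(400,400),interpolation=cv2.INTER_CUBIC)]))
cv2.imwrite('pics/w20b.png',cv2.resize(g['image'][:250,:,::-1],(800,390)))
E
```

```text
{'clock': 27.55, 'joints': [-5.1056, 28.3029, 105.0413, 0.0079, 46.6446, -96.8915], 'tcp_pos': [0.5513, 0.0169, 0.128], 'eef_rot': [[-0.9995, -0.0311, 0.0002], [-0.0311, 0.9995, 0.0001], [-0.0002, 0.0001, -1.0]], 'contact_force': [0.4293, 0.4391, -0.3477], 'opening': 0.0002}
```

View pics/s20b.png

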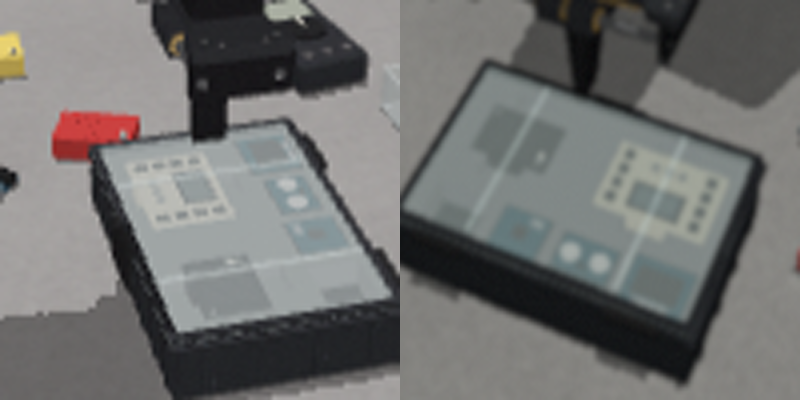

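View pics/w20b.png

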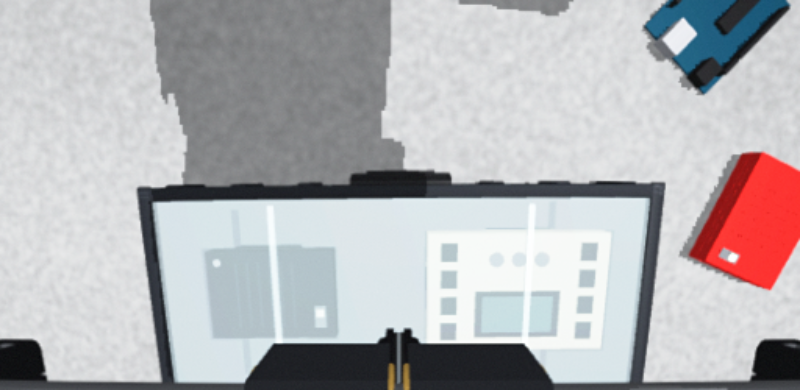

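```bash
python3 - <<'E'
from h import *
g=load('w20')
c=lambda u,v:[(u+.5)/1.5625-.5,(v+.5)/1.56-.5]
for z in (.018,.035,.052,.056): print(z,onz(g,[c(352,173),c(450,172)],z).round(4).tolist())
print('rim',onz(g,[c(138,188),c(664,184)],.056).round(4).tolist())
f=load('s20'); im=np.clip(f['image'][160:215,238:275].astype(float)*2.5,0,255).astype(np.uint8)
cv2.imwrite('pics/s20c.png',cv2.resize(im[:,:,::-1],(400,595),interpolation=cv2.INTER_CUBIC))
C=np.array([.5762,.0181]);cc,ss=np.cos(np.radians(2.2)),np.sin(np.radians(2.2))
for phi in (0,.2,.4):
  P=[]
  for y in(-.025,.025):
    for r,t in((0,.004),(.034,.004)):
      x=-.088-r*np.sin(phi)-t*np.cos(phi);z=.052-r*np.cos(phi)+t*np.sin(phi)
      P.append([C[0]+cc*x-ss*y,C[1]+ss*x+cc*y,z])
  print(phi,((proj(f,P)-[238,160])*10.82).round().tolist(), (proj(g,P)*[1.5625,1.56]).round().tolist())
E
```

```text
0.018 [[0.4836, -0.0128, 0.018], [0.4813, 0.0428, 0.018]]
0.035 [[0.4837, -0.0112, 0.035], [0.4816, 0.041, 0.035]]
0.052 [[0.4839, -0.0096, 0.052], [0.4818, 0.0393, 0.052]]
0.056 [[0.4839, -0.0092, 0.056], [0.4819, 0.0389, 0.056]]
rim [[0.4937, -0.1167, 0.056], [0.4835, 0.1467, 0.056]]
0 [[144.0, 361.0], [147.0, 463.0], [104.0, 261.0], [107.0, 361.0]] [[350.0, 175.0], [356.0, 176.0], [450.0, 175.0], [444.0, 175.0]]
0.2 [[144.0, 359.0], [123.0, 462.0], [104.0, 259.0], [84.0, 361.0]] [[350.0, 176.0], [355.0, 164.0], [450.0, 175.0], [444.0, 163.0]]
0.4 [[145.0, 356.0], [101.0, 458.0], [105.0, 256.0], [62.0, 356.0]] [[350.0, 176.0], [355.0, 152.0], [450.0, 175.0], [445.0, 151.0]]
```

View pics/s20c.png

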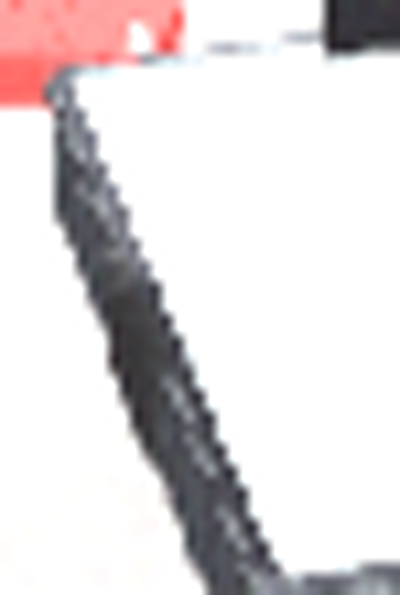

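The latch edge sits at row 172–173. The prediction for flat is 175, and for 0.2 rad it is 164, so it is folded to about 0.05 rad; the side silhouette agrees. The lid's width cast at z = 56 mm comes to 264 mm, so it is shut. The gripper is 70 mm clear, so I hand in.

```bash
python3 - <<'E'
from h import *
print(ctrl.hand_in())
E
```

```text
the job is handed in; nothing more can be done
None
```

The kit is packed and handed in at about 27.7 s of the 67 s allowed. No verdict was reported, so the results below rest on my own checks.

1. **Battery box:** I set it into its pocket and pressed it with closed fingers. It bottomed out with the fingertips at z = 47.2 mm (tray top 47 mm) at 19 N.
2. **Controller:** I pressed it the same way. It also bottomed out at 47.2 mm, at 27 N. Pictures taken with the lid still open showed both parts flush.
3. **Lid:** I swung it shut and pressed it down. The fingertips stopped at z = 54.9 mm on the 55 mm plate, but the wrist force read about 40 N, more than needed. That was finger contact, so I read it as outside the 40 N limit on the arm and gripper body. The lid's measured width of 264 mm at z = 56 mm agrees with it being shut.
4. **Latch:** I folded it down against the case front with about 21 N. The wrist picture puts it at about 0.05 rad, and the side view agrees. The fingers stopped about 3 mm short of where I expected them to meet a flat latch. I took that as finger shape or calibration, because both views show it flat.

At hand-in the gripper was about 70 mm clear of the lid. I did not touch the bystanders, though I did not measure their positions again at the end.

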